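Spread the specimen mounts and hold the imaging-box hood ready

TASK

Spread the heaped specimen mounts over their tray in a single layer, each flat on the tray floor with its polished face up and at least a finger's width (15 mm) clear of the others. Then lift the imaging box's hood by its handle clearly past its balance point, without letting it fly open to its stop, ease it back and finish while still holding it in your fingers, at rest in the green stretch of the gauge just below the balance point, so that I can load the mounts and it will fall shut when released. Do not disturb the other things on the bench.

Things in the scene. Friction and masses are not known exactly. Their poses are not given: they have to be found in the camera images.
- tray: Black shallow tray fixed to the bench, outside 200 (x) x 230 (y) x 16 mm tall, walls and floor 5 mm thick, so inside 190 x 220 mm with the inner floor 5 mm above the bench. Origin: centre of its underside.
- box: White imaging box fixed to the bench, 155 (x) x 220 (y) x 110 mm tall, front towards its own -x; blue hood on top, hinged at the back (+x). Origin: centre of its underside. On its own +y side an upright curved gauge bar (130 mm radius about the hinge) shows the hood's angle beside the hood's yellow edge: grey from closed, a green stretch just below the balance point, red above it.
- hood_hinge (a point): Middle of the hood's hinge line, fixed on the box at 70 mm along its +x and 115 mm above the bench. The hinge line runs along the box's y.
- hood_handle (a point): Centre of the hood's handle, a round steel bar 12 mm thick, 102 mm long between its two 8 mm arms, parallel to the hinge line and 205 mm from it; moves with the hood. With the hood closed it is level with the hinge (115 mm above the bench), in front of the box (towards the box's -x), with a free gap of 49 mm between the bar and the hood's front edge and nothing below or in front of it.
- hood (a joint): Hood angle, rad: 0 closed (level), growing as the front edge rises. The hood (0.9 kg, on a counter-spring) balances at 0.95 rad (54 degrees): below that it falls shut when let go, above it the spring throws it open to a stop at 1.5 rad. Lifting at the handle needs at most about 2 N either way. At angle a the handle is 205 mm x cos(a) in front of the hinge and 205 mm x sin(a) above it. The green stretch on the gauge is 0.77 to 0.93 rad.
- mount1_center (a point): Centre (half-way up) of a resin specimen mount: a cream round puck 32 mm in diameter, 24 mm tall, about 40 g, with its polished rock face (a coloured disc) upwards, its own z pointing up. Starts on the tray floor about 3 mm from each of two others, under mount4.
- mount2_center (a point): Centre (half-way up) of a resin specimen mount: a cream round puck 32 mm in diameter, 24 mm tall, about 40 g, with its polished rock face (a coloured disc) upwards, its own z pointing up. Starts on the tray floor about 3 mm from each of two others, under mount4.
- mount3_center (a point): Centre (half-way up) of a resin specimen mount: a cream round puck 32 mm in diameter, 24 mm tall, about 40 g, with its polished rock face (a coloured disc) upwards, its own z pointing up. Starts on the tray floor about 3 mm from each of two others, under mount4.
- mount4_center (a point): Centre (half-way up) of a resin specimen mount: a cream round puck 32 mm in diameter, 24 mm tall, about 40 g, with its polished rock face (a coloured disc) upwards, its own z pointing up. Starts on top of the other three.
- dropper: Bystander: white dropper bottle with a red cap, 38 mm across, 100 mm tall, standing. Origin: underside.
- jar: Bystander: amber glass jar with a blue lid, 60 mm across, 70 mm tall. Origin: underside.
- dish: Bystander: shallow glass dish, 90 mm across, 18 mm tall. Origin: underside.
- brush: Bystander: brush about 150 mm long lying on the bench between the box and the tray.
- slidebox: Bystander: closed blue slide box, 170 x 90 x 35 mm. Origin: underside.
- blower: Bystander: black rubber blower bulb, 60 mm across, 90 mm tall with its nozzle. Origin: underside.
- mouse: Bystander: black computer mouse, 110 x 60 x 30 mm, on a blue mat. Origin: underside.
Things that resemble listed ones, but are neither listed nor needed, are in the scene too. What is shaped like the part that bears mount4_center but purple is not meant.

How it is judged:
By the outcome, as a careful person would: the job done as asked, in the order asked, and still so for the second after the job is handed in, while the arm keeps its last pose, push and grip.
It also fails if it takes over 72 s, if anything falls off the work surface, if the arm or the gripper's body presses on something with over 40 N, if the wrist force passes 120 N, or if a joint passes its speed limit or range.

ROBOT

A 6-joint arm with a two-finger parallel gripper is mounted at the origin on the work surface. World frame = base frame: x ahead of the robot, y to its left, z up, the work surface at z = 0. Lengths are in m, angles in rad, forces in N, time in s.
With the tool pointing down it reaches from about 0.425 to 0.95 m from the base axis. Payload 3.5 kg.
Tool frame: the origin (TCP) lies between the finger pads; the fingertips stand 11 mm ahead of it and the grasp point (between the pads) lies 8 mm behind it; z points along the fingers, y is the direction in which the jaws open and shut (so a half turn about z gives the same grasp; the last joint's range is limited). The gripper opens to 85 mm and grips with 20 to 120 N. Pads are 22 mm wide; open, the fingers measure 114 mm over their backs; the gripper's body (76 mm by 85 mm) begins 54 mm behind the grasp point. The pads swing forward as they close: fully open they stand 13 mm farther back than shut.
Start: joints at [-1.48, 0.286, 1.577, -0, 1.279, -0.15], TCP at [0.161, -0.656, 0.242] pointing down, gripper open.
Joint ranges: [-2.77, 2.77], [-0.9, 2.22], [0.21, 2.48], [-1.53, 4.67], [0.24, 2.81], [-2.84, 2.84]. Speed limits (rad/s): [2.79, 2.79, 3.14, 3.14, 3.14, 3.14].

INTERFACE

Orientations are given as a unit quaternion [x, y, z, w].
In Python, from station import arm gives the robot as it stands.
- The arm moves only by the shell command python3 -m jog 'ROWS' [FORCE]. ROWS is JSON, a list of rows, each an object with "jaw": the closure, from -1 (fully open) to 1 (shut); "slide": the shift along the tool's x, y, z in cm, a list of three; "turn": the turn about the tool's z in degrees. A call has 1 to 5 rows; each row is the pose to reach, as a shift and turn from the pose commanded when the call began, along the tool's axes at that moment; what a row does not reach only later rows make up. A row lasts 1/10 s, in which the tool goes at most 50 mm and 8.59 degrees, less where a joint would pass 70% of its speed; a pose out of reach is approached as far as the arm can. A call with a gripper value outside its range is refused whole. The fingers move at their own pace and stop on an object; FORCE is the grip in N (left out, the last holds). Time passes only in rows, so rows that repeat a pose let the fingers close. It gives the time, the measured TCP pose, the force and the opening at its end, in the units of the state.
- arm.get_obs(): the state, without advancing time (a new reading comes with each control period).
- arm.read_camera(name): name is "side" or "top" or "wrist"; returns a dict with "color" (384x512x3 uint8, blue, green, red), "fx", "fy", "cx", "cy" (pixels), "rvec" (rotation vector, rad) and "tvec" (3), from world to camera coordinates, as OpenCV has them; the wrist camera has in their place "T_tool_cam" (4x4, takes a point from camera to tool coordinates, whose origin is the TCP and whose axes are the flange's). Camera axes: x right, y down, z forward; pixel columns grow to the right and rows downward; lengths in m; the calibration is good to about 2 mm. A picture is of the moment at which its call begins: read the wrist's pose just before it. There is no depth.
- arm.sign_off(): hands the job in, once; it reports no verdict.
The state is a dict: "t": time; "joint_positions": joint angles; "qd": joint speeds; "joint_torque": joint torques, N m; "tool_pos": TCP position; "eef_rot": TCP orientation; "wrist_force": force on the tool from outside, world axes, zero at the start; "wrist_torque": the same for the moment, N m; "width": finger opening in m.
Only numpy, scipy, OpenCV 4.12 (cv2) and the standard library are available. Lean on these libraries where they do the work, as an engineer would, in place of code of your own. Each camera call takes 0.05 s, during which the arm holds its last target.

## Working session

There is one attempt and no reset: what is moved stays moved. The work goes in short steps, Python scripts to look and compute and a shell command to move; the robot and the scene stay as the last step left them, time stands still between calls to the robot, and variables do not carry over. Pictures are saved under pics/ and viewed, and the job is handed in when it is done.

```bash
ls; mkdir -p pics; python3 - <<'E'
from station import arm
import cv2
o=arm.get_obs();print({k:(v if isinstance(v,float) else [round(float(x),4) for x in v]) for k,v in o.items()})
for n in("top","side","wrist"):
    c=arm.read_camera(n);cv2.imwrite(f"pics/{n}0.png",c["color"]);print(n,{k:v for k,v in c.items() if k!="color"})
E
```

```text
pics
{'t': 0.0, 'joint_positions': [-1.48, 0.2872, 1.5782, 0.0, 1.2786, -0.15], 'qd': [0.0012, -0.0004, -0.0007, -0.0009, 0.0001, 0.0004], 'joint_torque': [-0.0008, -40.5984, -29.2623, -0.0001, 0.006, -0.0], 'tool_pos': [0.161, -0.6549, 0.2409], 'eef_rot': [0.9928, 0.1201, 0.0, -0.0012], 'wrist_force': [0.0721, -0.0616, -1.11], 'wrist_torque': [-0.0409, 0.0223, -0.065], 'width': 0.08526852424154349}
top {'fx': 453.1900007488449, 'fy': 453.1900007488449, 'cx': 254.0969302742013, 'cy': 187.42909837179516, 'rvec': array([ 2.18340141, -2.1504066 ,  0.10301828]), 'tvec': array([-1.11068909e-03,  6.03438083e-01,  1.54056624e+00])}
side {'fx': 455.1690512342206, 'fy': 455.1690512342206, 'cx': 259.7515153167861, 'cy': 197.87547730677923, 'rvec': array([ 2.218065  , -0.15196486,  0.09761844]), 'tvec': array([-0.56373989,  0.11298788,  1.38500168])}
wrist {'fx': 295.8736822398179, 'fy': 295.8736822398179, 'cx': 253.374968001466, 'cy': 192.17860165487514, 'T_tool_cam': array([[ 2.68629221e-04, -9.54431325e-01, -2.98430517e-01,
         7.55259597e-02],
       [ 9.99999663e-01,  2.48480864e-05,  8.20671226e-04,
        -8.64918256e-04],
       [-7.75858899e-04, -2.98430637e-01,  9.54431010e-01,
        -1.30076807e-01],
       [ 0.00000000e+00,  0.00000000e+00,  0.00000000e+00,
         1.00000000e+00]])}
```

View pics/top0.png

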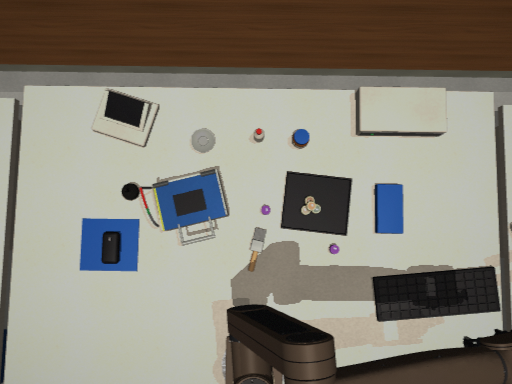

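View pics/side0.png

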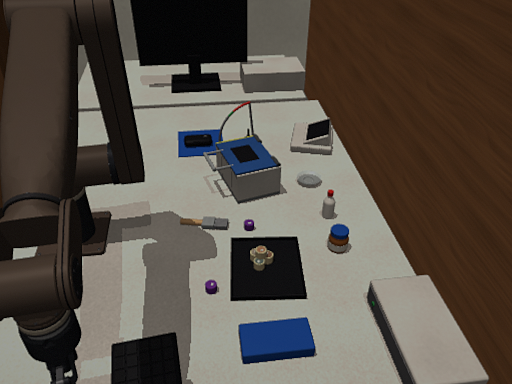

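View pics/wrist0.png

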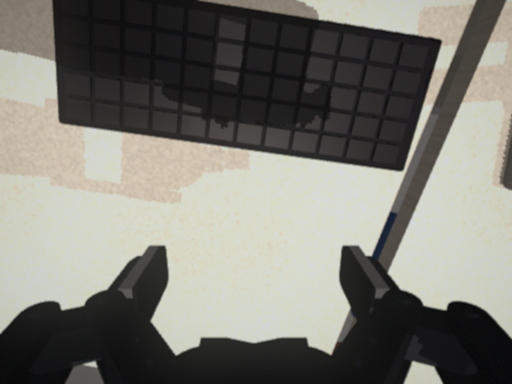

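The top view shows the heap of cream mounts in the tray at about (312,205). The two purple lookalikes, at (266,210) and (334,249), are outside the tray. The box is at (192,200), with its handle at (197,235). I'll take close crops next.

```bash
cat > h.py <<'E'
import numpy as np,cv2
from station import arm
from scipy.spatial.transform import Rotation as R
def cam(n):
    o=arm.get_obs(); c=arm.read_camera(n)
    if n=="wrist":
        T=np.eye(4);T[:3,:3]=R.from_quat(o["eef_rot"]).as_matrix();T[:3,3]=o["tool_pos"]
        M=np.linalg.inv(T@np.asarray(c["T_tool_cam"]))
    else:
        M=np.eye(4);M[:3,:3]=cv2.Rodrigues(np.array(c["rvec"]))[0];M[:3,3]=np.ravel(c["tvec"])
    K=np.array([[c["fx"],0,c["cx"]],[0,c["fy"],c["cy"]],[0,0,1]])
    return c["color"],K,M
def px2w(K,M,u,v,z):
    d=M[:3,:3].T@np.linalg.solve(K,[u,v,1.]);p=-M[:3,:3].T@M[:3,3]
    return p+d*(z-p[2])/d[2]
def w2px(K,M,P):
    q=K@(M[:3,:3]@np.asarray(P,float)+M[:3,3]);return q[:2]/q[2]
def crop(img,x0,y0,x1,y1,s,name):
    cv2.imwrite("pics/"+name,cv2.resize(img[y0:y1,x0:x1],None,fx=s,fy=s,interpolation=cv2.INTER_CUBIC))
def save(name,img,K,M):
    np.savez("pics/"+name,img=img,K=K,M=M)
def load(name):
    d=np.load("pics/"+name+".npz");return d["img"],d["K"],d["M"]
E
python3 - <<'E'
from h import *
for n in("top","side"):
    save(n,*cam(n))
i,K,M=load("top")
crop(i,270,160,370,260,6,"c_tray.png"); crop(i,130,150,250,260,5,"c_box.png")
i,K,M=load("side")
crop(i,220,230,320,305,6,"s_tray.png"); crop(i,180,90,300,210,5,"s_box.png")
E
```

```text
(no output)
```

View pics/c_tray.png

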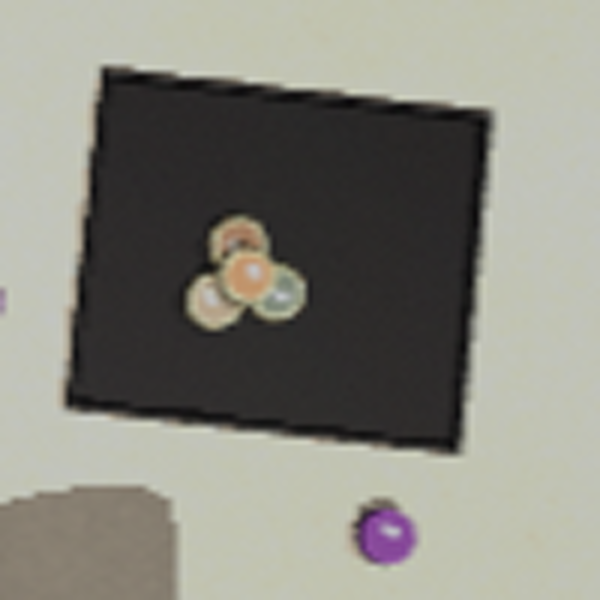

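View pics/c_box.png

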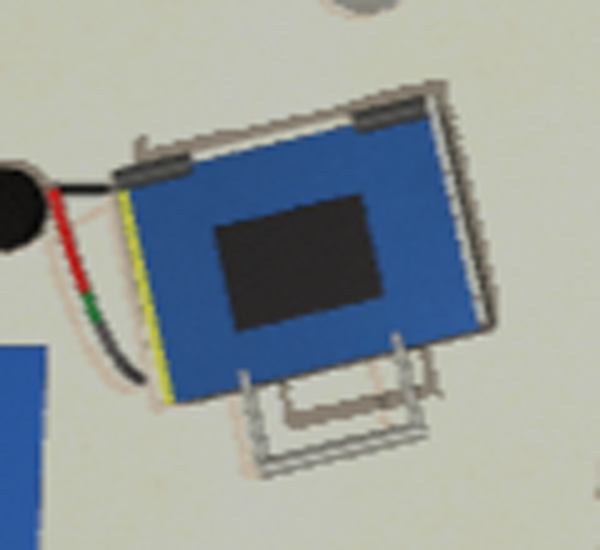

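View pics/s_tray.png

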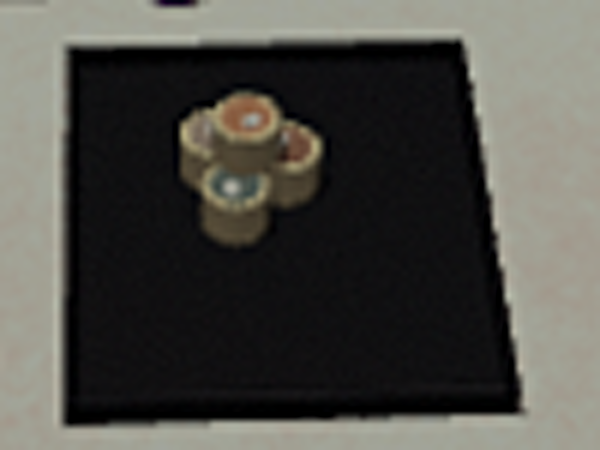

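View pics/s_box.png

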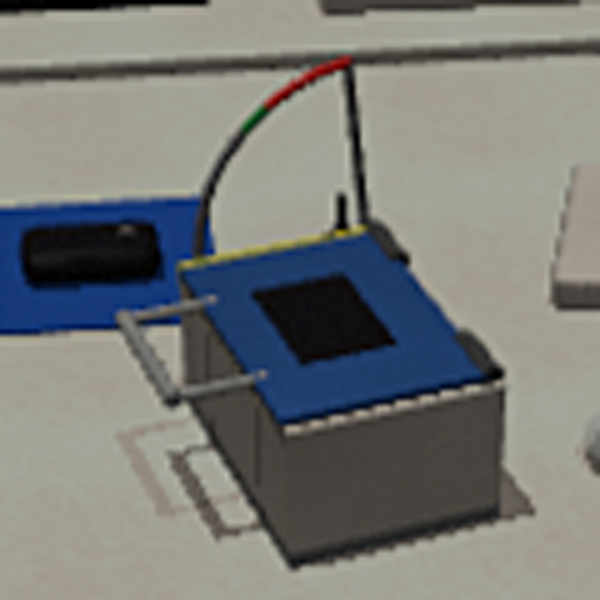

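```bash
cat >> h.py <<'E'
def c2w(K,M,x,y,x0,y0,s,z): return px2w(K,M,x0+(x+.5)/s-.5,y0+(y+.5)/s-.5,z)
E
python3 - <<'E'
from h import *
np.set_printoptions(precision=4,suppress=True)
i,K,M=load("top")
for n,p,z in [("TL",(103,67),.016),("TR",(492,112),.016),("BR",(460,452),.016),("BL",(67,407),.016),("m4",(249,277),.053),("mA",(238,241),.029),("mB",(214,301),.029),("mC",(279,293),.029)]:
    print(n,c2w(K,M,*p,270,160,6,z))
for n,p,z in [("h1",(262,470),.115),("h2",(425,430),.115),("hoodFL",(172,402),.115),("hoodFR",(488,328),.115),("hoodBL",(122,180),.115),("hoodBR",(430,105),.115)]:
    print(n,c2w(K,M,*p,130,150,5,z))
i,K,M=load("side")
for n,p,z in [("m4",(247,117),.053),("mA",(293,145),.029),("mC",(236,186),.029)]:
    print("side",n,c2w(K,M,*p,220,230,6,z))
for n,p,z in [("h1",(122,318),.115),("h2",(174,400),.115),]:
    print("side",n,c2w(K,M,*p,180,90,5,z))
E
```

```text
TL [ 0.6654 -0.1055  0.016 ]
TR [ 0.6423 -0.3327  0.016 ]
BR [ 0.4446 -0.3131  0.016 ]
BL [ 0.4669 -0.0864  0.016 ]
m4 [ 0.5414 -0.1868  0.053 ]
mA [ 0.5636 -0.1833  0.029 ]
mB [ 0.5288 -0.1696  0.029 ]
mC [ 0.5339 -0.2069  0.029 ]
h1 [0.4084 0.2383 0.115 ]
h2 [0.4358 0.1333 0.115 ]
hoodFL [0.4514 0.2983 0.115 ]
hoodFR [0.5025 0.0938 0.115 ]
hoodBL [0.596  0.3363 0.115 ]
hoodBR [0.6486 0.1351 0.115 ]
side m4 [ 0.5443 -0.188   0.053 ]
side mA [ 0.5672 -0.1848  0.029 ]
side mC [ 0.5366 -0.2082  0.029 ]
side h1 [0.4103 0.2384 0.115 ]
side h2 [0.4388 0.1336 0.115 ]
```

Candidates for the mounts in the top view:

| Object | Pixel | Position |
|---|---|---|
| Cream mount4, on top | (311,206) | inside the tray |
| Cream mount below | (309,200) | inside the tray |
| Cream mount below | (305,210) | inside the tray |
| Cream mount below | (316,208) | inside the tray |
| Purple decoy | (266,210) | on the bench |
| Purple decoy | (334,249) | on the bench |

I choose the cream ones in the tray. Both close crops confirm them. I'll move above the heap and look with the wrist camera.

```bash
cat > go.py <<'E'
# how far to go: python3 go.py x y z [phi]
import sys
from h import *
def go(x,y,z,phi=None):
    o=arm.get_obs();p=np.array(o["tool_pos"]);Rm=R.from_quat(o["eef_rot"]).as_matrix()
    f=np.degrees(np.arctan2(Rm[1,0],Rm[0,0]))
    s=Rm.T@(np.array([x,y,z])-p)*100
    print("t %.2f"%o["t"],"pos",np.round(p,4),"phi %.1f"%f,"w %.4f"%o["width"],"F",np.round(o["wrist_force"],1),"slide",np.round(s,2),"turn",None if phi is None else round((f-phi+180)%360-180,1))
go(*[float(a) for a in sys.argv[1:]])
E
python3 go.py .543 -.187 .2
```

```text
t 0.25 pos [ 0.161  -0.6552  0.2416] phi 13.8 w 0.0858 F [ 0.3 -0.5 -0.2] slide [ 48.26 -36.35   4.21] turn None
```

```bash
J='python3 -m jog'; 
python3 -m jog '[{"jaw":-1,"slide":[48.2,-36.3,4.2],"turn":0},{"jaw":-1,"slide":[48.2,-36.3,4.2],"turn":0},{"jaw":-1,"slide":[48.2,-36.3,4.2],"turn":0},{"jaw":-1,"slide":[48.2,-36.3,4.2],"turn":0},{"jaw":-1,"slide":[48.2,-36.3,4.2],"turn":0}]' 25
python3 go.py .543 -.187 .2
```

```text
t: 0.75
tool_pos: [0.3196, -0.4606, 0.2248]
eef_rot: [0.993, 0.12, 0.0, 0.0]
wrist_force: [0.4, -0.3, 0.0]
width: 0.0853
t 0.75 pos [ 0.3196 -0.4606  0.2248] phi 13.8 w 0.0853 F [ 0.4 -0.3  0. ] slide [ 28.21 -21.26   2.48] turn None
```

```bash

python3 -m jog '[{"jaw":-1,"slide":[28.2,-21.3,2.5],"turn":0},{"jaw":-1,"slide":[28.2,-21.3,2.5],"turn":0},{"jaw":-1,"slide":[28.2,-21.3,2.5],"turn":0},{"jaw":-1,"slide":[28.2,-21.3,2.5],"turn":0},{"jaw":-1,"slide":[28.2,-21.3,2.5],"turn":0}]'
python3 -m jog '[{"jaw":-1,"slide":[8,-6,0.7],"turn":0},{"jaw":-1,"slide":[8,-6,0.7],"turn":0},{"jaw":-1,"slide":[8,-6,0.7],"turn":0}]'
python3 go.py .543 -.187 .2
python3 - <<'E'
from h import *
save("w1",*cam("wrist")); i,K,M=load("w1"); cv2.imwrite("pics/w1.png",i)
for P in [(.543,-.187,.053),(.565,-.184,.029),(.529,-.17,.029),(.535,-.2075,.029)]: print(w2px(K,M,P))
E
```

```text
t: 1.25
tool_pos: [0.4771, -0.2671, 0.2074]
eef_rot: [0.993, 0.12, 0.0, 0.0]
wrist_force: [-1.2, -0.9, -0.9]
width: 0.085
t: 1.55
tool_pos: [0.5418, -0.1867, 0.1998]
eef_rot: [0.992, 0.123, 0.0, -0.001]
wrist_force: [-0.1, 0.2, 0.3]
width: 0.0855
t 1.55 pos [ 0.5418 -0.1867  0.1998] phi 14.2 w 0.0855 F [-0.1  0.2  0.3] slide [ 0.11  0.06 -0.02] turn None
[254.90083881 180.29118696]
[257.26820166 153.36795708]
[235.92512967 183.0028563 ]
[271.71858442 186.08466711]
```

View pics/w1.png

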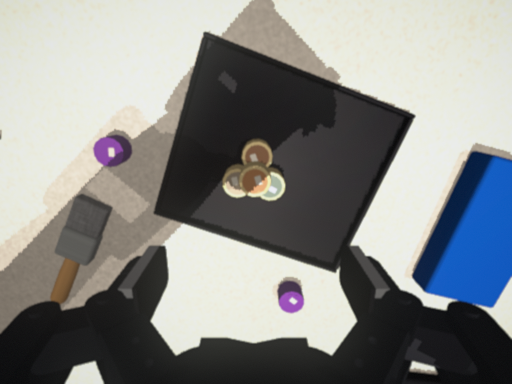

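```bash
python3 - <<'E'
from h import *
i,K,M=load("w1"); crop(i,215,130,295,210,7,"w1c.png")
E
```

```text
(no output)
```

View pics/w1c.png

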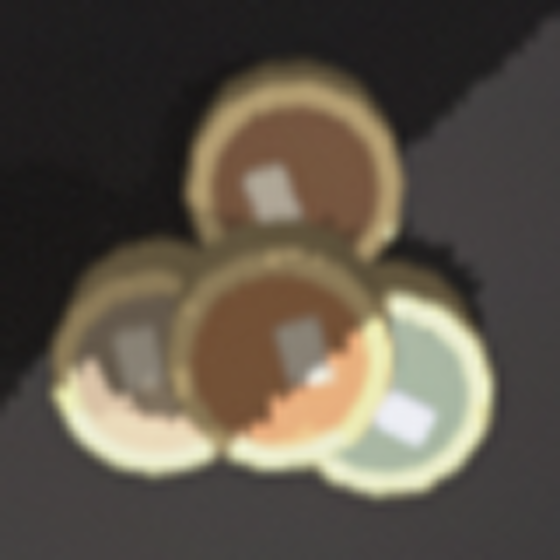

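The wrist crop shows mount4 on top at (282,362), with A at (295,187), B at (162,368) and C at (385,387) under it. All faces are up.

```bash
python3 - <<'E'
from h import *
i,K,M=load("w1")
for n,x,y,z in [("m4",282,362,.053),("A",295,187,.029),("B",162,368,.029),("C",385,387,.029)]: print(n,np.round(c2w(K,M,x,y,215,130,7,z),4))
E
python3 go.py .543 -.187 .045
```

```text
m4 [ 0.542  -0.1872  0.053 ]
A [ 0.5619 -0.1842  0.029 ]
B [ 0.5304 -0.1716  0.029 ]
C [ 0.5357 -0.2049  0.029 ]
t 1.60 pos [ 0.5406 -0.1888  0.1999] phi 14.1 w 0.0855 F [-0.2 -1.   0. ] slide [ 0.29 -0.11 15.49] turn None
```

```bash

python3 -m jog '[{"jaw":-0.4,"slide":[0,0,5],"turn":0},{"jaw":-0.4,"slide":[0,0,10],"turn":0},{"jaw":-0.4,"slide":[0,0,14],"turn":0},{"jaw":-0.4,"slide":[0,0,15.4],"turn":0},{"jaw":-0.4,"slide":[0,0,15.4],"turn":0}]' 25
python3 -m jog '[{"jaw":1,"slide":[0,0,0],"turn":0},{"jaw":1,"slide":[0,0,0],"turn":0},{"jaw":1,"slide":[0,0,0],"turn":0},{"jaw":1,"slide":[0,0,0],"turn":0}]' 25
python3 go.py .6 -.27 .12
```

```text
t: 2.1
tool_pos: [0.5376, -0.1916, 0.0442]
eef_rot: [0.993, 0.119, -0.002, -0.001]
wrist_force: [-0.2, 0.9, 0.3]
width: 0.0598
t: 2.5
tool_pos: [0.5415, -0.1929, 0.0495]
eef_rot: [0.993, 0.12, 0.002, 0.002]
wrist_force: [-1.0, -1.3, 5.8]
width: 0.0309
t 2.50 pos [ 0.5415 -0.1929  0.0495] phi 13.8 w 0.0309 F [-1.  -1.3  5.8] slide [ 3.87  8.92 -6.99] turn None
```

```bash
python3 - <<'E'
from h import *
save("w2",*cam("wrist")); i,K,M=load("w2"); cv2.imwrite("pics/w2.png",i)
save("s2",*cam("side")); i,K,M=load("s2"); crop(i,200,200,330,300,6,"s2.png")
for k in range(6):
    arm.read_camera("top"); o=arm.get_obs(); print(np.round(o["tool_pos"],4),np.round(o["wrist_force"],1),np.round(o["joint_positions"],4))
E
```

```text
[ 0.5415 -0.1929  0.0495] [-1.3 -1.1  6.2] [-5.1840e-01  3.0220e-01  1.9473e+00 -6.0000e-04  8.8630e-01  8.1180e-01]
[ 0.5415 -0.1929  0.0495] [-1.5 -0.7  5.9] [-5.1840e-01  3.0220e-01  1.9473e+00 -6.0000e-04  8.8630e-01  8.1170e-01]
[ 0.5415 -0.1929  0.0495] [-0.9 -0.1  6.3] [-5.1840e-01  3.0220e-01  1.9473e+00 -6.0000e-04  8.8630e-01  8.1170e-01]
[ 0.5415 -0.1929  0.0495] [-0.9 -1.   6.7] [-5.1840e-01  3.0220e-01  1.9473e+00 -6.0000e-04  8.8630e-01  8.1170e-01]
[ 0.5415 -0.1929  0.0495] [-0.8 -1.5  6.5] [-5.1850e-01  3.0220e-01  1.9472e+00 -6.0000e-04  8.8630e-01  8.1170e-01]
[ 0.5415 -0.1929  0.0495] [-0.4 -0.8  7.4] [-5.1840e-01  3.0220e-01  1.9473e+00 -6.0000e-04  8.8630e-01  8.1170e-01]
```

View pics/s2.png

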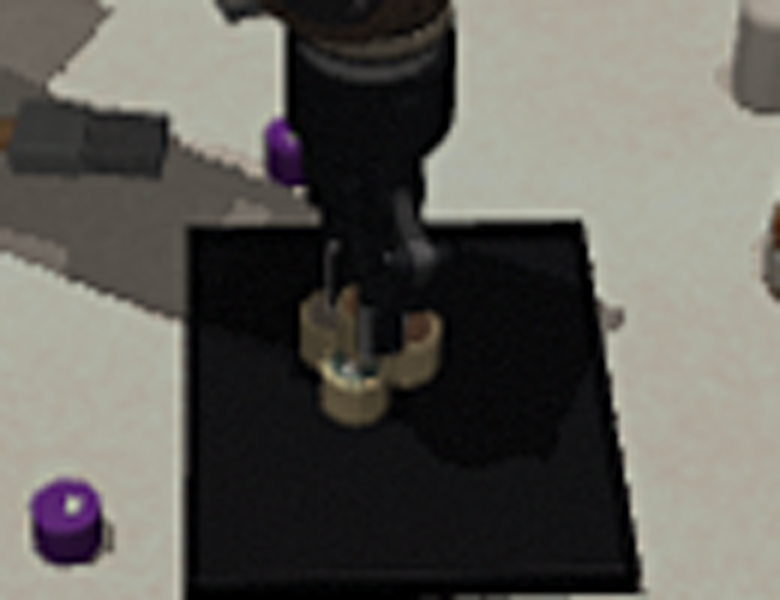

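View pics/w2.png

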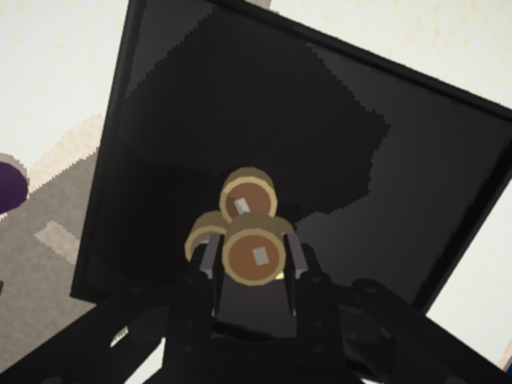

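Mount4 is gripped at width 30.9 mm. The tips rest lightly on the pucks below (6 N), which tells me they reach about 20 mm ahead of the TCP at this opening. I'll lift and carry it.

```bash

python3 -m jog '[{"jaw":1,"slide":[0,0,-2],"turn":0},{"jaw":1,"slide":[0,0,-5],"turn":0},{"jaw":1,"slide":[2,4.5,-6],"turn":0},{"jaw":1,"slide":[3.9,8.9,-6],"turn":0},{"jaw":1,"slide":[3.9,8.9,-6],"turn":0}]' 25
python3 go.py .6 -.27 .027
python3 - <<'E'
from h import *
save("w3",*cam("wrist")); i,K,M=load("w3"); cv2.imwrite("pics/w3.png",i)
E
python3 go.py .6 -.27 .027
```

```text
t: 3.4
tool_pos: [0.6017, -0.2735, 0.1081]
eef_rot: [0.993, 0.119, 0.002, 0.002]
wrist_force: [-0.2, 0.4, -0.4]
width: 0.031
t 3.40 pos [ 0.6017 -0.2735  0.1081] phi 13.7 w 0.0310 F [-0.2  0.4 -0.4] slide [-0.12 -0.42  8.11] turn None
t 3.45 pos [ 0.6    -0.271   0.1071] phi 13.7 w 0.0309 F [-1.   0.  -0.1] slide [ 0.02 -0.11  8.01] turn None
```

View pics/w3.png

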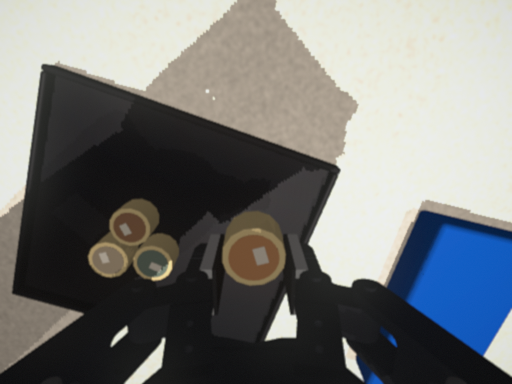

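```bash

python3 -m jog '[{"jaw":1,"slide":[0,0,4],"turn":0},{"jaw":1,"slide":[0,0,7],"turn":0},{"jaw":1,"slide":[0,0,7],"turn":0},{"jaw":1,"slide":[0,0,7],"turn":0}]' 25
python3 go.py .6 -.27 .027
```

```text
t: 3.85
tool_pos: [0.598, -0.2678, 0.0363]
eef_rot: [0.993, 0.12, -0.001, -0.001]
wrist_force: [1.9, -0.1, 0.5]
width: 0.0307
t 3.85 pos [ 0.598  -0.2678  0.0363] phi 13.8 w 0.0307 F [ 1.9 -0.1  0.5] slide [0.14 0.27 0.93] turn None
```

```bash

python3 -m jog '[{"jaw":1,"slide":[0,0,0.6],"turn":0},{"jaw":1,"slide":[0,0,0.9],"turn":0},{"jaw":1,"slide":[0,0,0.9],"turn":0}]' 25
python3 go.py .6 -.27 .027
```

```text
t: 4.15
tool_pos: [0.599, -0.2688, 0.0282]
eef_rot: [0.993, 0.12, 0.0, 0.0]
wrist_force: [-0.3, 0.5, -0.5]
width: 0.031
t 4.15 pos [ 0.599  -0.2688  0.0282] phi 13.8 w 0.0310 F [-0.3  0.5 -0.5] slide [0.07 0.14 0.12] turn None
```

```bash

python3 -m jog '[{"jaw":1,"slide":[0,0,0.2],"turn":0},{"jaw":1,"slide":[0,0,0.3],"turn":0},{"jaw":1,"slide":[0,0,0.3],"turn":0}]' 25
python3 go.py .6 -.27 .027
```

```text
t: 4.45
tool_pos: [0.599, -0.2689, 0.0256]
eef_rot: [0.993, 0.12, 0.0, 0.0]
wrist_force: [-1.5, 1.7, 5.3]
width: 0.0308
t 4.45 pos [ 0.599  -0.2689  0.0256] phi 13.8 w 0.0308 F [-1.5  1.7  5.3] slide [ 0.07  0.13 -0.14] turn None
```

Fz of 5 N shows it has reached the floor. I'll release and rise.

```bash

python3 -m jog '[{"jaw":-0.2,"slide":[0,0,0],"turn":0},{"jaw":-0.4,"slide":[0,0,-0.1],"turn":0},{"jaw":-0.4,"slide":[0,0,-2],"turn":0},{"jaw":-0.4,"slide":[0,0,-5],"turn":0},{"jaw":-0.4,"slide":[0,0,-8],"turn":0}]' 25
python3 go.py .562 -.184 .1
```

```text
t: 4.95
tool_pos: [0.598, -0.2683, 0.104]
eef_rot: [0.993, 0.12, -0.001, -0.001]
wrist_force: [0.2, 0.3, 0.2]
width: 0.0601
t 4.95 pos [ 0.598  -0.2683  0.104 ] phi 13.8 w 0.0601 F [0.2 0.3 0.2] slide [-1.48 -9.05  0.42] turn None
```

```bash

python3 -m jog '[{"jaw":-0.4,"slide":[-0.7,-4.5,0],"turn":0},{"jaw":-0.4,"slide":[-1.4,-9,0],"turn":0},{"jaw":-0.4,"slide":[-1.4,-9,0],"turn":0},{"jaw":-0.4,"slide":[-1.4,-9,0],"turn":0}]' 25
python3 - <<'E'
from h import *
save("w4",*cam("wrist")); i,K,M=load("w4"); cv2.imwrite("pics/w4.png",i); crop(i,150,110,450,310,2.6,"w4c.png")
E
python3 go.py .562 -.184 .1
```

```text
t: 5.35
tool_pos: [0.5632, -0.1837, 0.104]
eef_rot: [0.993, 0.121, -0.0, 0.0]
wrist_force: [0.7, 0.6, 0.0]
width: 0.06
t 5.40 pos [ 0.5639 -0.1849  0.1045] phi 13.8 w 0.0599 F [ 0.1  0.6 -0.9] slide [-0.16 -0.13  0.45] turn None
```

View pics/w4c.png

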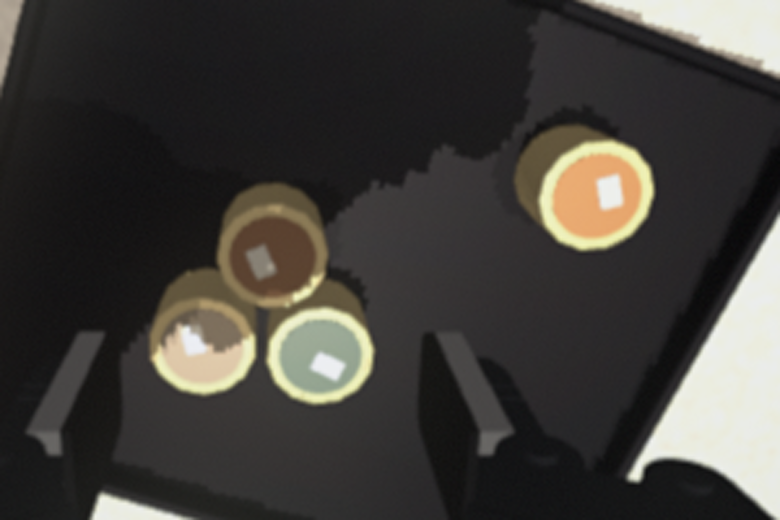

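The crop shows mount4 flat at (597,195), with A at (272,255), B at (203,347) and C at (321,355). All are upright.

```bash
python3 - <<'E'
from h import *
i,K,M=load("w4")
for n,x,y,z in [("m4",597,195,.029),("A",272,255,.029),("B",203,347,.029),("C",321,355,.029)]: print(n,np.round(c2w(K,M,x,y,150,110,2.6,z),4))
E
python3 go.py .5665 -.183 .029
python3 - <<'E'
from h import *
E
```

```text
m4 [ 0.6013 -0.2671  0.029 ]
A [ 0.5625 -0.1839  0.029 ]
B [ 0.5295 -0.1711  0.029 ]
C [ 0.5353 -0.2056  0.029 ]
t 5.40 pos [ 0.5639 -0.1849  0.1045] phi 13.8 w 0.0599 F [ 0.1  0.6 -0.9] slide [ 0.29 -0.13  7.55] turn None
```

```bash

python3 -m jog '[{"jaw":-0.4,"slide":[0.3,-0.1,3],"turn":0},{"jaw":-0.4,"slide":[0.3,-0.1,6],"turn":0},{"jaw":-0.4,"slide":[0.3,-0.1,7.4],"turn":0},{"jaw":-0.4,"slide":[0.3,-0.1,7.4],"turn":0},{"jaw":-0.4,"slide":[0.3,-0.1,7.4],"turn":0}]' 25
python3 go.py .5665 -.183 .029
```

```text
t: 5.9
tool_pos: [0.5669, -0.1838, 0.0308]
eef_rot: [0.993, 0.12, 0.0, 0.0]
wrist_force: [-0.3, 0.0, 1.2]
width: 0.0595
t 5.90 pos [ 0.5669 -0.1838  0.0308] phi 13.8 w 0.0595 F [-0.3  0.   1.2] slide [-0.02 -0.09  0.18] turn None
```

```bash

python3 -m jog '[{"jaw":1,"slide":[0,0,0],"turn":0},{"jaw":1,"slide":[0,0,0],"turn":0},{"jaw":1,"slide":[0,0,0],"turn":0},{"jaw":1,"slide":[0,0,0],"turn":0}]' 25
python3 -m jog '[{"jaw":1,"slide":[0,0,-2],"turn":0},{"jaw":1,"slide":[0,0,-4],"turn":0},{"jaw":1,"slide":[0,0,-4],"turn":0}]' 25
python3 go.py .612 -.165 .031
```

```text
t: 6.3
tool_pos: [0.5674, -0.1836, 0.0322]
eef_rot: [0.993, 0.12, 0.001, 0.001]
wrist_force: [-0.0, -1.5, 5.8]
width: 0.0302
t: 6.6
tool_pos: [0.5681, -0.1837, 0.0732]
eef_rot: [0.993, 0.12, 0.002, 0.002]
wrist_force: [0.2, 0.2, 0.4]
width: 0.0305
t 6.60 pos [ 0.5681 -0.1837  0.0732] phi 13.8 w 0.0305 F [0.2 0.2 0.4] slide [ 4.69 -0.79  4.24] turn None
```

```bash

python3 -m jog '[{"jaw":1,"slide":[2.3,-0.4,0],"turn":0},{"jaw":1,"slide":[4.6,-0.8,1],"turn":0},{"jaw":1,"slide":[4.6,-0.8,3],"turn":0},{"jaw":1,"slide":[4.6,-0.8,3.5],"turn":0},{"jaw":1,"slide":[4.6,-0.8,3.5],"turn":0}]' 25
python3 go.py .612 -.165 .031
```

```text
t: 7.1
tool_pos: [0.6077, -0.1636, 0.0336]
eef_rot: [0.993, 0.12, -0.001, -0.001]
wrist_force: [1.1, 0.1, 0.0]
width: 0.0303
t 7.10 pos [ 0.6077 -0.1636  0.0336] phi 13.8 w 0.0303 F [1.1 0.1 0. ] slide [0.38 0.24 0.26] turn None
```

```bash

python3 -m jog '[{"jaw":1,"slide":[0,0,0.2],"turn":0},{"jaw":1,"slide":[0,0,0.4],"turn":0},{"jaw":1,"slide":[0,0,0.4],"turn":0}]' 25
python3 go.py .612 -.165 .031
```

```text
t: 7.4
tool_pos: [0.6088, -0.1644, 0.0323]
eef_rot: [0.993, 0.12, -0.0, -0.0]
wrist_force: [-3.0, 0.6, 4.0]
width: 0.0301
t 7.40 pos [ 0.6088 -0.1644  0.0323] phi 13.8 w 0.0301 F [-3.   0.6  4. ] slide [0.3  0.14 0.13] turn None
```

```bash

python3 -m jog '[{"jaw":-0.2,"slide":[0,0,-0.1],"turn":0},{"jaw":-0.4,"slide":[0,0,-0.2],"turn":0},{"jaw":-0.4,"slide":[0,0,-3],"turn":0},{"jaw":-0.4,"slide":[0,0,-7],"turn":-8},{"jaw":-0.4,"slide":[0,0,-8],"turn":-16}]' 25
python3 go.py .5353 -.2056 .11 104.6
```

```text
t: 7.9
tool_pos: [0.6116, -0.1654, 0.1164]
eef_rot: [0.966, 0.26, 0.003, 0.003]
wrist_force: [1.2, -0.4, 0.4]
width: 0.0598
t 7.90 pos [ 0.6116 -0.1654  0.1164] phi 30.1 w 0.0598 F [ 1.2 -0.4  0.4] slide [-8.62 -0.35  0.6 ] turn -74.5
```

```bash

python3 -m jog '[{"jaw":-0.4,"slide":[-3,0,0],"turn":-8.5},{"jaw":-0.4,"slide":[-6,-0.2,0],"turn":-17},{"jaw":-0.4,"slide":[-8.6,-0.3,0],"turn":-25.5},{"jaw":-0.4,"slide":[-8.6,-0.3,0],"turn":-34},{"jaw":-0.4,"slide":[-8.6,-0.3,0],"turn":-42.5}]' 25
python3 -m jog '[{"jaw":-0.4,"slide":[0,0,0],"turn":-8.5},{"jaw":-0.4,"slide":[0,0,0],"turn":-17},{"jaw":-0.4,"slide":[0,0,0],"turn":-25.5},{"jaw":-0.4,"slide":[0,0,0],"turn":-32},{"jaw":-0.4,"slide":[0,0,0],"turn":-32}]' 25
python3 - <<'E'
from h import *
save("w5",*cam("wrist")); i,K,M=load("w5"); cv2.imwrite("pics/w5.png",i)
E
python3 go.py .5353 -.2056 .032 104.6
```

```text
t: 8.4
tool_pos: [0.5321, -0.2048, 0.1113]
eef_rot: [0.806, 0.592, 0.0, 0.0]
wrist_force: [0.9, 1.1, 0.7]
width: 0.0603
t: 8.9
tool_pos: [0.5328, -0.2043, 0.1113]
eef_rot: [0.614, 0.79, 0.0, 0.0]
wrist_force: [-0.2, 0.2, 0.2]
width: 0.0598
t 8.95 pos [ 0.5328 -0.2044  0.1113] phi 104.2 w 0.0599 F [0.1 0.  1. ] slide [-0.18  0.21  7.93] turn -0.4
```

View pics/w5.png

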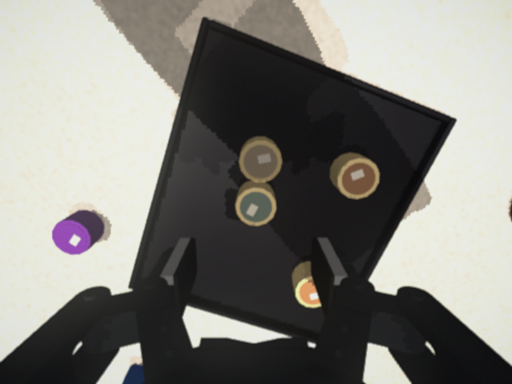

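Everything is upright: A at (357,177), B at (261,158), C at (256,206) and mount4 near (310,291). I'll pick C next.

```bash
python3 - <<'E'
from h import *
i,K,M=load("w5")
for n,x,y in [("A",357,177),("B",261,158),("C",256.3,206)]: print(n,np.round(px2w(K,M,x,y,.029),4))
E
python3 -m jog '[{"jaw":-0.4,"slide":[-0.4,0.2,3],"turn":0},{"jaw":-0.4,"slide":[-0.4,0.2,6],"turn":0},{"jaw":-0.4,"slide":[-0.4,0.2,7.8],"turn":0},{"jaw":-0.4,"slide":[-0.4,0.2,7.8],"turn":0},{"jaw":-0.4,"slide":[-0.4,0.2,7.8],"turn":0}]' 25
python3 go.py .5353 -.2056 .032 104.6
```

```text
A [ 0.601 -0.164  0.029]
B [ 0.5285 -0.1677  0.029 ]
C [ 0.5344 -0.2045  0.029 ]
t: 9.45
tool_pos: [0.5359, -0.2078, 0.0335]
eef_rot: [0.614, 0.789, -0.0, -0.0]
wrist_force: [0.1, 0.5, 0.1]
width: 0.0598
t 9.45 pos [ 0.5359 -0.2078  0.0335] phi 104.2 w 0.0598 F [0.1 0.5 0.1] slide [ 0.22 -0.    0.15] turn -0.4
```

```bash

python3 -m jog '[{"jaw":1,"slide":[0,0,0],"turn":0},{"jaw":1,"slide":[0,0,0],"turn":0},{"jaw":1,"slide":[0,0,0],"turn":0},{"jaw":1,"slide":[0,0,0],"turn":0}]' 25
python3 -m jog '[{"jaw":1,"slide":[0,0,-2],"turn":0},{"jaw":1,"slide":[0,0,-4],"turn":0},{"jaw":1,"slide":[0,0,-4],"turn":0}]' 25
python3 go.py .515 -.272 .034
```

```text
t: 9.85
tool_pos: [0.5369, -0.2083, 0.0352]
eef_rot: [0.614, 0.79, 0.0, 0.001]
wrist_force: [-0.2, 0.4, 5.9]
width: 0.0302
t: 10.15
tool_pos: [0.5377, -0.2088, 0.0764]
eef_rot: [0.614, 0.79, 0.0, 0.003]
wrist_force: [-0.2, 0.3, -0.8]
width: 0.0299
t 10.15 pos [ 0.5377 -0.2088  0.0764] phi 104.3 w 0.0299 F [-0.2  0.3 -0.8] slide [-5.55 -3.78  4.24] turn None
```

```bash

python3 -m jog '[{"jaw":1,"slide":[-2.8,-1.9,0],"turn":0},{"jaw":1,"slide":[-5.5,-3.8,0.5],"turn":0},{"jaw":1,"slide":[-5.5,-3.8,2.5],"turn":0},{"jaw":1,"slide":[-5.5,-3.8,3.5],"turn":0},{"jaw":1,"slide":[-5.5,-3.8,3.5],"turn":0}]' 25
python3 -m jog '[{"jaw":1,"slide":[0,0,0.2],"turn":0},{"jaw":1,"slide":[0,0,0.4],"turn":0},{"jaw":1,"slide":[0,0,0.4],"turn":0}]' 25
python3 go.py .515 -.272 .034
```

```text
t: 10.65
tool_pos: [0.5109, -0.269, 0.0356]
eef_rot: [0.614, 0.79, 0.0, -0.003]
wrist_force: [0.6, -0.1, -0.7]
width: 0.0299
t: 10.95
tool_pos: [0.5128, -0.27, 0.0345]
eef_rot: [0.613, 0.79, 0.0, 0.0]
wrist_force: [-0.2, -0.2, -0.9]
width: 0.0299
t 10.95 pos [ 0.5128 -0.27    0.0345] phi 104.3 w 0.0299 F [-0.2 -0.2 -0.9] slide [-0.25  0.16  0.05] turn None
```

```bash

python3 -m jog '[{"jaw":1,"slide":[0,0,0.1],"turn":0},{"jaw":1,"slide":[0,0,0.2],"turn":0},{"jaw":1,"slide":[0,0,0.2],"turn":0}]' 25
python3 go.py .515 -.272 .034
```

```text
t: 11.25
tool_pos: [0.5131, -0.2703, 0.034]
eef_rot: [0.614, 0.79, 0.0, 0.0]
wrist_force: [-2.1, 3.0, 6.3]
width: 0.0298
t 11.25 pos [ 0.5131 -0.2703  0.034 ] phi 104.3 w 0.0298 F [-2.1  3.   6.3] slide [-0.21  0.14 -0.  ] turn None
```

Contact at 6 N, so I'll release, rise and inspect.

```bash

python3 -m jog '[{"jaw":-0.2,"slide":[0,0,-0.1],"turn":0},{"jaw":-0.4,"slide":[0,0,-0.2],"turn":0},{"jaw":-0.4,"slide":[0,0,-3],"turn":0},{"jaw":-0.4,"slide":[0,0,-8],"turn":0},{"jaw":-0.4,"slide":[3,0,-13],"turn":0}]' 25
python3 -m jog '[{"jaw":-0.1,"slide":[5,0,-5],"turn":0},{"jaw":-0.1,"slide":[10,0,-6],"turn":0},{"jaw":-0.1,"slide":[10,0,-6],"turn":0}]' 25
python3 - <<'E'
from h import *
save("w6",*cam("wrist")); i,K,M=load("w6"); cv2.imwrite("pics/w6.png",i)
save("top6",*cam("top")); i,K,M=load("top6"); crop(i,270,160,370,260,6,"top6.png")
save("s6",*cam("side")); i,K,M=load("s6"); crop(i,220,230,320,305,6,"s6.png")
E
python3 go.py .423 .186 .2 104.6
```

```text
t: 11.75
tool_pos: [0.5067, -0.2474, 0.1572]
eef_rot: [0.615, 0.789, -0.0, 0.001]
wrist_force: [0.8, 0.7, 2.3]
width: 0.0597
t: 12.05
tool_pos: [0.4815, -0.1464, 0.2179]
eef_rot: [0.613, 0.79, 0.001, 0.002]
wrist_force: [1.0, -0.6, -0.3]
width: 0.0469
t 12.20 pos [ 0.4815 -0.148   0.2152] phi 104.4 w 0.0467 F [-0.  -0.5 -0.3] slide [33.81  2.64  1.49] turn -0.2
```

View pics/w6.png

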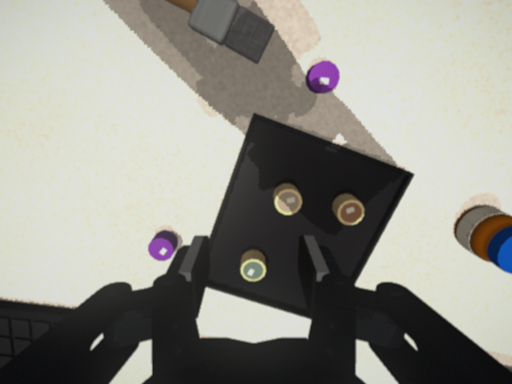

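View pics/top6.png

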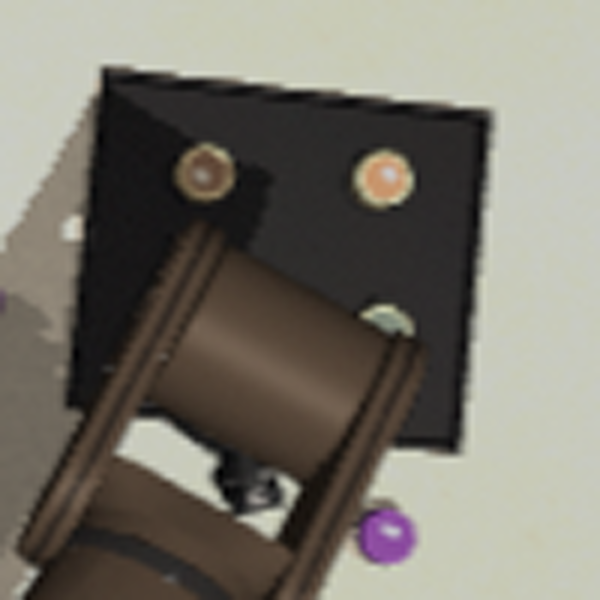

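View pics/s6.png

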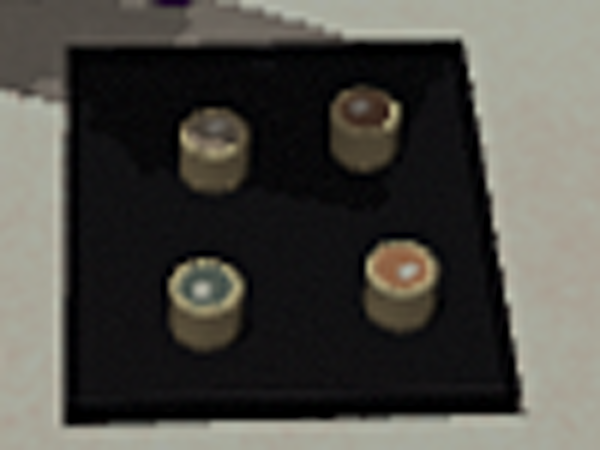

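The side view shows all four mounts upright, faces up and well apart: (214,140), (365,115), (205,295) and (402,275). Next is the handle.

```bash

python3 -m jog '[{"jaw":-0.1,"slide":[5,0.4,0],"turn":0},{"jaw":-0.1,"slide":[10,0.8,0],"turn":0},{"jaw":-0.1,"slide":[15,1.2,0],"turn":0},{"jaw":-0.1,"slide":[20,1.6,0],"turn":0},{"jaw":-0.1,"slide":[25,2,0],"turn":0}]' 25
python3 -m jog '[{"jaw":-0.1,"slide":[5,0.4,0],"turn":-0.2},{"jaw":-0.1,"slide":[8.5,0.6,0],"turn":-0.2},{"jaw":-0.1,"slide":[8.5,0.6,0],"turn":-0.2},{"jaw":-0.1,"slide":[8.5,0.6,0],"turn":-0.2}]' 25
python3 - <<'E'
from h import *
save("w7",*cam("wrist")); i,K,M=load("w7"); cv2.imwrite("pics/w7.png",i)
print(w2px(K,M,(.423,.186,.115)))
E
python3 go.py .423 .186 .123 104.6
```

```text
t: 12.7
tool_pos: [0.4391, 0.0984, 0.2138]
eef_rot: [0.614, 0.789, -0.001, -0.001]
wrist_force: [1.1, 0.1, 0.3]
width: 0.0473
t: 13.1
tool_pos: [0.4243, 0.1814, 0.2138]
eef_rot: [0.612, 0.791, -0.001, -0.0]
wrist_force: [-0.7, 0.4, 0.1]
width: 0.0468
[254.47002609 192.8517731 ]
t 13.15 pos [0.4245 0.1808 0.214 ] phi 104.5 w 0.0473 F [-0.5  0.6 -0.8] slide [0.55 0.01 9.1 ] turn -0.1
```

View pics/w7.png

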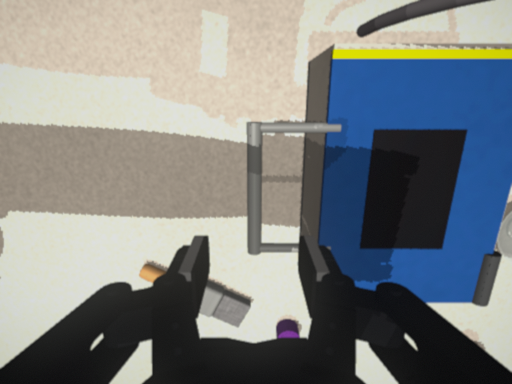

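The handle bar runs from (254,127) to (254,250), centred between the jaws and parallel to the tool's x. I'll descend.

```bash

python3 -m jog '[{"jaw":-0.1,"slide":[0.7,0,3],"turn":0},{"jaw":-0.1,"slide":[0.7,0,6],"turn":0},{"jaw":-0.1,"slide":[0.7,0,8.5],"turn":0},{"jaw":-0.1,"slide":[0.7,0,9.5],"turn":0},{"jaw":-0.1,"slide":[0.7,0,9.5],"turn":0}]' 25
python3 go.py .423 .186 .12 104.6
```

```text
t: 13.65
tool_pos: [0.4217, 0.187, 0.1184]
eef_rot: [0.613, 0.79, -0.002, -0.001]
wrist_force: [-0.1, 0.4, -0.5]
width: 0.0469
t 13.65 pos [0.4217 0.187  0.1184] phi 104.4 w 0.0469 F [-0.1  0.4 -0.5] slide [-0.13  0.1  -0.16] turn -0.2
```

```bash

python3 -m jog '[{"jaw":1,"slide":[0,0,0],"turn":0},{"jaw":1,"slide":[0,0,0],"turn":0},{"jaw":1,"slide":[0,0,0],"turn":0},{"jaw":1,"slide":[0,0,0],"turn":0},{"jaw":1,"slide":[0,0,0],"turn":0}]' 30
python3 go.py .423 .186 .12 104.6
python3 - <<'E'
from h import *
save("w8",*cam("wrist")); i,K,M=load("w8"); cv2.imwrite("pics/w8.png",i)
E
```

```text
t: 14.15
tool_pos: [0.4228, 0.1883, 0.1214]
eef_rot: [0.612, 0.791, 0.0, 0.001]
wrist_force: [-1.3, -4.0, 5.1]
width: 0.0101
t 14.15 pos [0.4228 0.1883 0.1214] phi 104.5 w 0.0101 F [-1.3 -4.   5.1] slide [-0.23 -0.04  0.14] turn -0.1
```

View pics/w8.png

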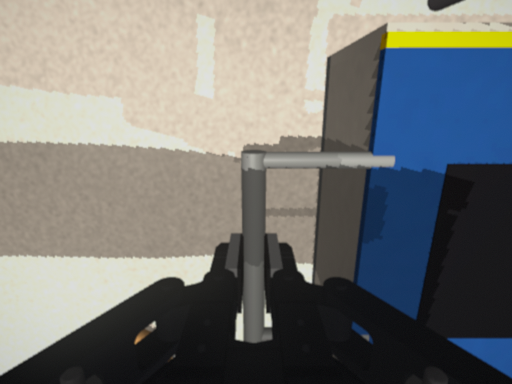

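The bar is held at a width of 10 mm. I'll lift along the hinge arc in steps of 0.1 rad, using y = 20.5(1-cos a) and z = -20.5 sin a.

```bash

python3 -m jog '[{"jaw":1,"slide":[0,0.1,-2],"turn":0},{"jaw":1,"slide":[0,0.4,-4.1],"turn":0},{"jaw":1,"slide":[0,0.9,-6.1],"turn":0},{"jaw":1,"slide":[0,1.6,-8],"turn":0},{"jaw":1,"slide":[0,1.6,-8],"turn":0}]' 30
python3 go.py .423 .186 .12 104.6
python3 - <<'E'
from h import *
save("s9",*cam("side")); i,K,M=load("s9"); crop(i,180,60,300,180,5,"s9.png")
E
```

```text
t: 14.7
tool_pos: [0.4378, 0.1922, 0.2023]
eef_rot: [0.612, 0.791, -0.001, -0.0]
wrist_force: [-4.0, -3.1, 0.7]
width: 0.0103
t 14.70 pos [0.4378 0.1922 0.2023] phi 104.5 w 0.0103 F [-4.  -3.1  0.7] slide [-0.22 -1.57  8.23] turn -0.1
```

View pics/s9.png

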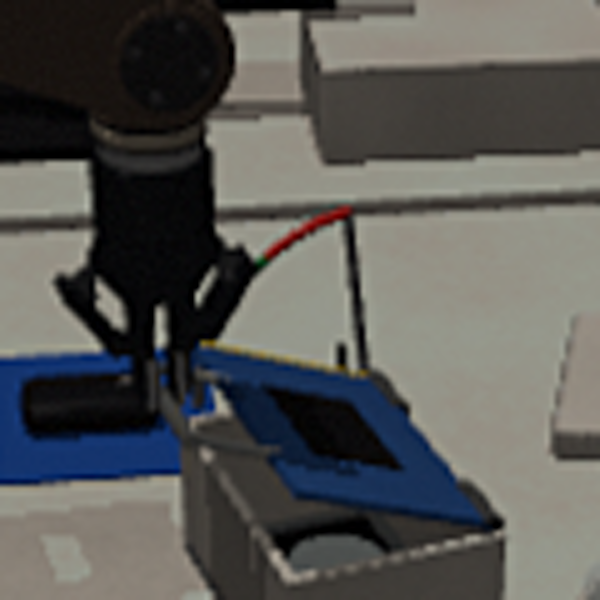

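The hood is following, at about 0.4 rad and still held. I'll continue.

```bash

python3 -m jog '[{"jaw":1,"slide":[0,0.9,-1.9],"turn":0},{"jaw":1,"slide":[0,2,-3.6],"turn":0},{"jaw":1,"slide":[0,3.2,-5.2],"turn":0},{"jaw":1,"slide":[0,4.6,-6.7],"turn":0},{"jaw":1,"slide":[0,4.6,-6.7],"turn":0}]' 30
python3 go.py .423 .186 .12 104.6
python3 - <<'E'
from h import *
save("s10",*cam("side")); i,K,M=load("s10"); crop(i,180,60,300,180,5,"s10.png")
E
```

```text
t: 15.25
tool_pos: [0.4815, 0.2035, 0.2715]
eef_rot: [0.612, 0.791, -0.002, -0.001]
wrist_force: [-13.4, -6.0, 12.2]
width: 0.0097
t 15.25 pos [0.4815 0.2035 0.2715] phi 104.5 w 0.0097 F [-13.4  -6.   12.2] slide [-0.21 -6.03 15.19] turn -0.1
```

View pics/s10.png

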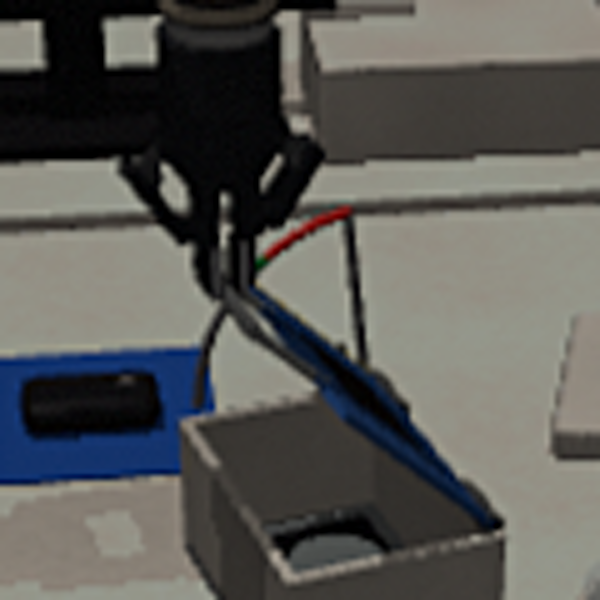

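The hood is at about 0.8 rad and held. There is an 18 N radial strain because my arc is about 3 mm too tight, so I'll ease the path outward while going on past balance.

```bash

python3 -m jog '[{"jaw":1,"slide":[0,0.6,-0.9],"turn":0},{"jaw":1,"slide":[0,1.3,-1.6],"turn":0},{"jaw":1,"slide":[0,2.1,-2.2],"turn":0},{"jaw":1,"slide":[0,3,-2.8],"turn":0},{"jaw":1,"slide":[0,3,-2.8],"turn":0}]' 30
python3 go.py .423 .186 .12 104.6
python3 - <<'E'
from h import *
save("s11",*cam("side")); i,K,M=load("s11"); crop(i,180,60,300,180,5,"s11.png")
E
```

```text
t: 15.8
tool_pos: [0.5123, 0.2115, 0.299]
eef_rot: [0.612, 0.791, 0.001, 0.001]
wrist_force: [-5.3, -3.4, 10.4]
width: 0.0094
t 15.80 pos [0.5123 0.2115 0.299 ] phi 104.5 w 0.0094 F [-5.3 -3.4 10.4] slide [-0.21 -9.32 17.87] turn -0.1
```

View pics/s11.png

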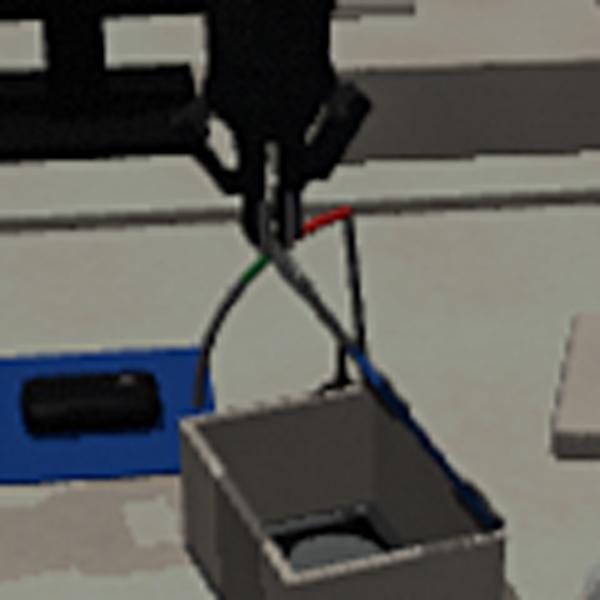

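```bash

python3 -m jog '[{"jaw":1,"slide":[0,0.6,-0.5],"turn":0},{"jaw":1,"slide":[0,1.2,-0.9],"turn":0},{"jaw":1,"slide":[0,1.9,-1.3],"turn":0},{"jaw":1,"slide":[0,2.5,-1.7],"turn":0},{"jaw":1,"slide":[0,2.5,-1.7],"turn":0}]' 30
python3 go.py .423 .186 .12 104.6
python3 - <<'E'
from h import *
save("s12",*cam("side")); i,K,M=load("s12"); crop(i,180,60,300,180,5,"s12.png")
save("w12",*cam("wrist")); i,K,M=load("w12"); cv2.imwrite("pics/w12.png",i)
save("t12",*cam("top")); i,K,M=load("t12"); crop(i,130,150,250,260,5,"t12.png")
E
```

```text
t: 16.35
tool_pos: [0.5367, 0.2178, 0.3139]
eef_rot: [0.612, 0.791, 0.001, 0.001]
wrist_force: [-1.8, -2.7, 5.8]
width: 0.0078
t 16.35 pos [0.5367 0.2178 0.3139] phi 104.5 w 0.0078 F [-1.8 -2.7  5.8] slide [ -0.22 -11.87  19.35] turn -0.1
```

View pics/s12.png

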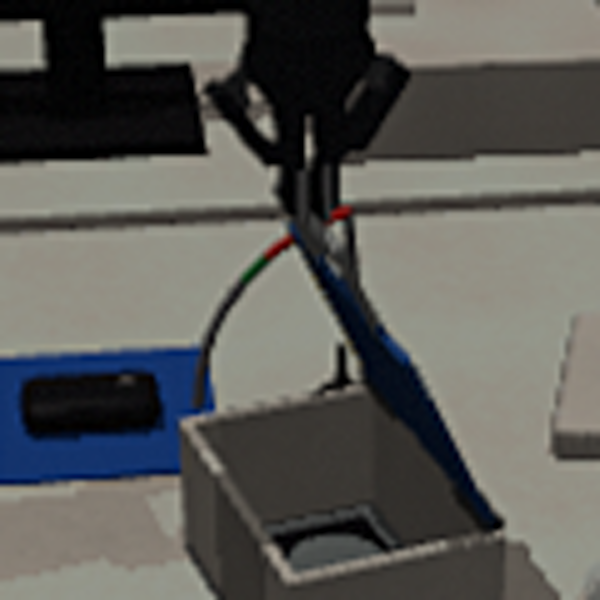

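View pics/w12.png

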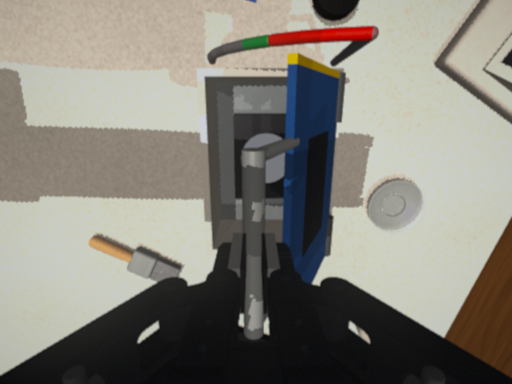

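View pics/t12.png

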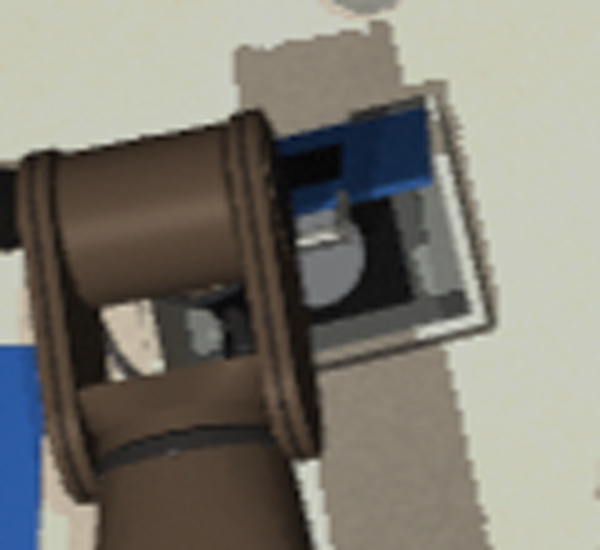

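```bash
python3 - <<'E'
from h import *
from scipy.optimize import least_squares
x=np.array([0,.0155,.0607,.0925,.1178]);z=np.array([0,.0809,.1501,.1776,.1925])
r=least_squares(lambda c:np.hypot(x-c[0],z-c[1])-.205,[.205,0]);c=r.x;print(c,r.fun,np.arctan2(z-c[1],c[0]-x))
# gauge projection in side crop and wrist
bx=np.array([.9676,.2525,0]);by=np.array([-.2525,.9676,0]);H=np.array([.6214,.2378,.115])
i,K,M=load("s12"); j,K2,M2=load("w12")
for off in(.115,.122):
  for a in(0.77,.93,.95,1.13,1.5):
    P=H-bx*.13*np.cos(a)+by*off+np.array([0,0,.13*np.sin(a)])
    u=w2px(K,M,P);print(off,a,np.round((u-[180,60])*5+2),np.round(w2px(K2,M2,P)))
crop(j,200,10,400,160,4,"w12c.png")
E
```

```text
[0.20572635 0.00644063] [ 0.00082714 -0.00072014 -0.00086608  0.00022119  0.00078905] [-0.03129655  0.37309246  0.78066304  0.98636121  1.12933134]
0.115 0.77 [241. 282.] [246.  48.]
0.115 0.93 [262. 261.] [268.  45.]
0.115 0.95 [265. 258.] [271.  44.]
0.115 1.13 [292. 238.] [304.  41.]
0.115 1.5 [354. 211.] [383.  37.]
0.122 0.77 [238. 278.] [246.  37.]
0.122 0.93 [259. 256.] [268.  33.]
0.122 0.95 [261. 254.] [271.  33.]
0.122 1.13 [288. 234.] [304.  29.]
0.122 1.5 [350. 207.] [385.  24.]
```

View pics/w12c.png

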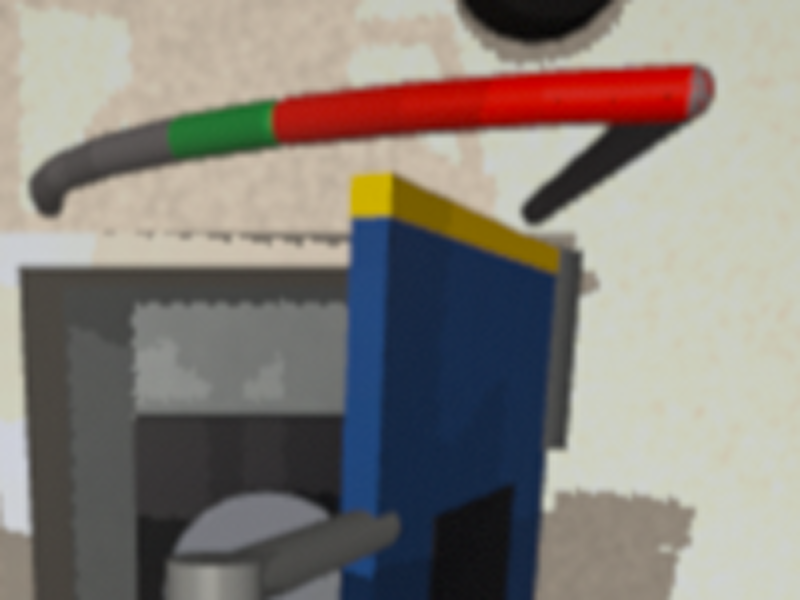

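The wrist crop shows green from x=170 to 275 and the yellow edge at about 352–395, well into the red. That is about 1.1 rad, which agrees with 1.13 rad from the arm. Now I'll ease it back to 0.85 rad.

```bash

python3 -m jog '[{"jaw":1,"slide":[0,-0.6,0.3],"turn":0},{"jaw":1,"slide":[0,-1.3,0.7],"turn":0},{"jaw":1,"slide":[0,-1.9,1],"turn":0},{"jaw":1,"slide":[0,-2.5,1.4],"turn":0},{"jaw":1,"slide":[0,-2.5,1.4],"turn":0}]' 30
python3 go.py .423 .186 .12 104.6
python3 -m jog '[{"jaw":1,"slide":[0,-0.6,0.4],"turn":0},{"jaw":1,"slide":[0,-1.2,0.8],"turn":0},{"jaw":1,"slide":[0,-1.8,1.3],"turn":0},{"jaw":1,"slide":[0,-2.3,1.7],"turn":0},{"jaw":1,"slide":[0,-2.3,1.7],"turn":0}]' 30
python3 -m jog '[{"jaw":1,"slide":[0,0,0],"turn":0},{"jaw":1,"slide":[0,0,0],"turn":0}]' 30
python3 go.py .423 .186 .12 104.6
python3 - <<'E'
from h import *
p=np.array(arm.get_obs()["tool_pos"])-[.4228,.1883,.1214]
print(np.arctan2(p[2]-.0064,.2057-p[:2]@[.9676,.2525]))
save("s13",*cam("side")); i,K,M=load("s13"); crop(i,180,60,300,180,5,"s13.png")
save("w13",*cam("wrist")); i,K,M=load("w13"); crop(i,180,10,380,160,4,"w13c.png")
E
```

```text
t: 17.0
tool_pos: [0.5103, 0.2111, 0.2988]
eef_rot: [0.612, 0.791, -0.001, -0.0]
wrist_force: [-3.9, -3.5, 6.6]
width: 0.0078
t 17.00 pos [0.5103 0.2111 0.2988] phi 104.5 w 0.0078 F [-3.9 -3.5  6.6] slide [-0.22 -9.05 17.89] turn -0.1
t: 17.5
tool_pos: [0.4879, 0.2057, 0.2794]
eef_rot: [0.612, 0.791, -0.001, -0.001]
wrist_force: [0.0, -0.1, 0.9]
width: -0.0001
t: 17.7
tool_pos: [0.4894, 0.2059, 0.2813]
eef_rot: [0.612, 0.791, 0.0, 0.0]
wrist_force: [-0.7, -0.6, -0.5]
width: 0.0004
t 17.70 pos [0.4894 0.2059 0.2813] phi 104.5 w 0.0004 F [-0.7 -0.6 -0.5] slide [-0.26 -6.93 16.12] turn -0.1
0.8426216202332162
```

View pics/s13.png

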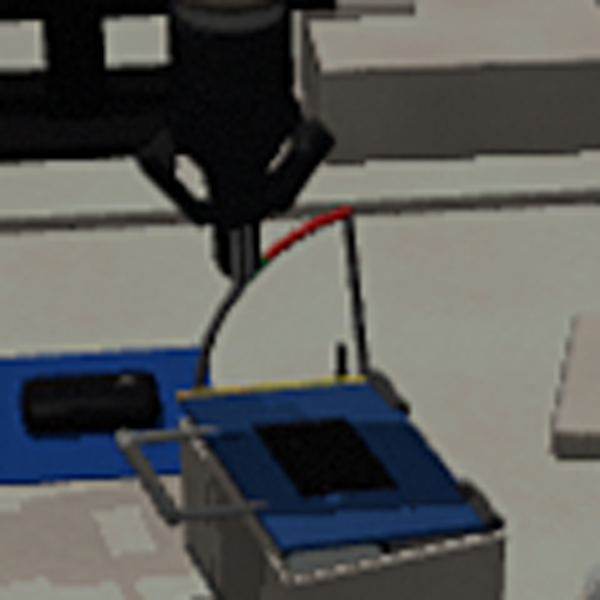

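View pics/w13c.png

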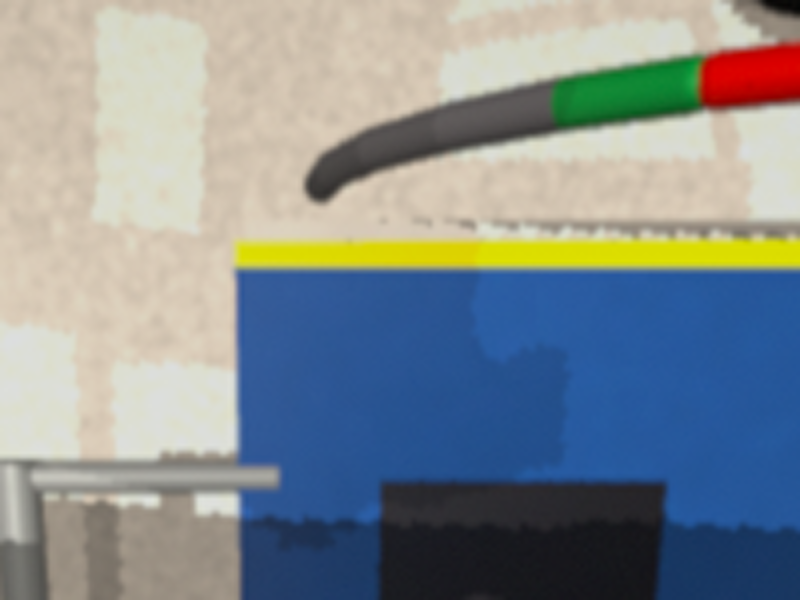

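The bar slipped out of the fingertips during the return, and the hood has fallen shut. The side view shows the handle at (125,437) and the fingers empty. The fingertips are only 11 mm ahead of the TCP when shut, so my grip was right at the tips. I'll redo the lift with the bar at the real grasp point, 8 mm behind the TCP.

```bash

python3 -m jog '[{"jaw":-0.1,"slide":[0,0,-1],"turn":0},{"jaw":-0.1,"slide":[-0.1,-3,-1],"turn":0},{"jaw":-0.1,"slide":[-0.1,-6.8,0],"turn":0},{"jaw":-0.1,"slide":[-0.1,-6.8,2],"turn":0},{"jaw":-0.1,"slide":[-0.1,-6.8,6],"turn":0}]' 30
python3 go.py .4235 .187 .107 104.6
python3 - <<'E'
from h import *
save("w14",*cam("wrist")); i,K,M=load("w14"); cv2.imwrite("pics/w14.png",i)
save("s14",*cam("side")); i,K,M=load("s14"); crop(i,180,60,300,180,5,"s14.png")
print(w2px(K,M,(.423,.186,.115)))
E
python3 go.py .4235 .187 .107 104.6
```

```text
t: 18.3
tool_pos: [0.4257, 0.1883, 0.2254]
eef_rot: [0.612, 0.791, 0.004, 0.004]
wrist_force: [1.0, 0.9, -0.6]
width: 0.0469
t 18.30 pos [0.4257 0.1883 0.2254] phi 104.5 w 0.0469 F [ 1.   0.9 -0.6] slide [-0.07 -0.37 11.83] turn -0.1
[208.58771817 161.21879861]
t 18.40 pos [0.4205 0.1872 0.217 ] phi 104.5 w 0.0469 F [-1.2  0.6 -1.1] slide [-0.1   0.39 11.  ] turn -0.1
```

View pics/w14.png

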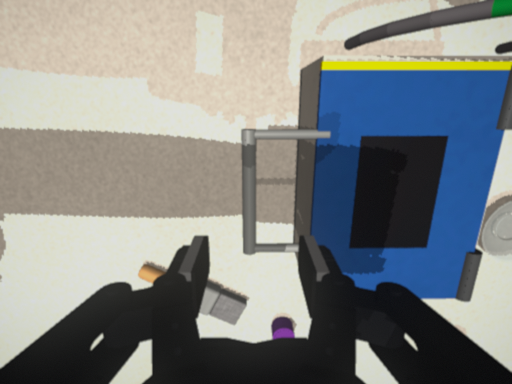

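View pics/s14.png

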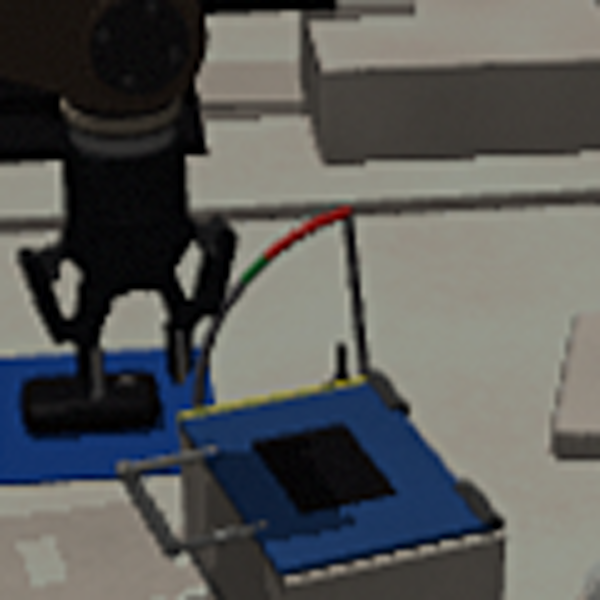

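The hood is closed, with the bar at (249,130)–(249,252) between the jaws. I'll descend deeper this time.

```bash

python3 -m jog '[{"jaw":-0.1,"slide":[0,0.1,4],"turn":0},{"jaw":-0.1,"slide":[0,0.1,8],"turn":0},{"jaw":-0.1,"slide":[0,0.1,10],"turn":0},{"jaw":-0.1,"slide":[0,0.1,11],"turn":0},{"jaw":-0.1,"slide":[0,0.1,11],"turn":0}]' 30
python3 -m jog '[{"jaw":-0.1,"slide":[0,0,0],"turn":0}]' 30
python3 go.py .4235 .187 .107 104.6
```

```text
t: 18.9
tool_pos: [0.4249, 0.1881, 0.1115]
eef_rot: [0.612, 0.791, -0.0, -0.0]
wrist_force: [0.3, -0.6, 0.6]
width: 0.0471
t: 19.0
tool_pos: [0.4261, 0.1884, 0.1132]
eef_rot: [0.612, 0.791, 0.001, 0.001]
wrist_force: [0.7, 0.3, 0.1]
width: 0.0468
t 19.00 pos [0.4261 0.1884 0.1132] phi 104.5 w 0.0468 F [0.7 0.3 0.1] slide [-0.07 -0.29  0.62] turn -0.1
```

```bash

python3 -m jog '[{"jaw":-0.1,"slide":[0,-0.2,0.6],"turn":0},{"jaw":-0.1,"slide":[0,-0.2,0.6],"turn":0},{"jaw":-0.1,"slide":[0,-0.2,0.6],"turn":0}]' 30
python3 go.py .4235 .187 .107 104.6
```

```text
t: 19.3
tool_pos: [0.4228, 0.1876, 0.1057]
eef_rot: [0.612, 0.791, 0.0, 0.0]
wrist_force: [0.2, -0.2, -0.4]
width: 0.0469
t 19.30 pos [0.4228 0.1876 0.1057] phi 104.5 w 0.0469 F [ 0.2 -0.2 -0.4] slide [-0.08  0.05 -0.13] turn -0.1
```

```bash

python3 -m jog '[{"jaw":1,"slide":[0,0,0],"turn":0},{"jaw":1,"slide":[0,0,0],"turn":0},{"jaw":1,"slide":[0,0,0],"turn":0},{"jaw":1,"slide":[0,0,0],"turn":0},{"jaw":1,"slide":[0,0,0],"turn":0}]' 45
python3 go.py .4235 .187 .107 104.6
python3 - <<'E'
from h import *
save("w15",*cam("wrist")); i,K,M=load("w15"); cv2.imwrite("pics/w15.png",i)
E
python3 go.py .4235 .187 .107 104.6
```

```text
t: 19.8
tool_pos: [0.4229, 0.1876, 0.1055]
eef_rot: [0.612, 0.791, 0.0, 0.0]
wrist_force: [-0.1, 0.5, 1.3]
width: 0.0103
t 19.80 pos [0.4229 0.1876 0.1055] phi 104.5 w 0.0103 F [-0.1  0.5  1.3] slide [-0.08  0.04 -0.15] turn -0.1
t 19.85 pos [0.4229 0.1876 0.1055] phi 104.5 w 0.0108 F [0.7 1.2 0.6] slide [-0.07  0.04 -0.15] turn -0.1
```

View pics/w15.png

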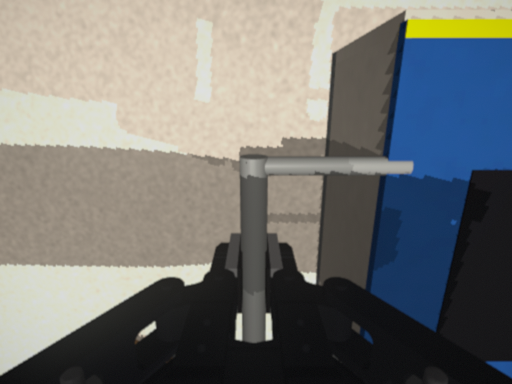

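A clean, deep grip with almost no strain. I'll lift again, checking force and position at each stage.

```bash

python3 -m jog '[{"jaw":1,"slide":[0,0.1,-2],"turn":0},{"jaw":1,"slide":[0,0.4,-4.1],"turn":0},{"jaw":1,"slide":[0,0.9,-6.1],"turn":0},{"jaw":1,"slide":[0,1.6,-8],"turn":0},{"jaw":1,"slide":[0,1.6,-8],"turn":0}]' 45
cat > ang.py <<'E'
from h import *
o=arm.get_obs();p=np.array(o["tool_pos"])-[.4229,.1876,.1055]
x=p[:2]@[.9676,.2525];F=np.array(o["wrist_force"])
a=np.arctan2(p[2],.205-x)
print("a %.3f R %.4f"%(a,np.hypot(p[2],.205-x)),"off-axis %.4f"%(p[:2]@[-.2525,.9676]),"Frad %.1f Ftan %.1f"%(-F[:2]@[.9676,.2525]*np.cos(a)+F[2]*np.sin(a),F[:2]@[.9676,.2525]*np.sin(a)+F[2]*np.cos(a)),"w %.4f"%o["width"],"t",o["t"])
E
python3 ang.py
python3 -m jog '[{"jaw":1,"slide":[0,0.9,-1.9],"turn":0},{"jaw":1,"slide":[0,2,-3.6],"turn":0},{"jaw":1,"slide":[0,2,-3.6],"turn":0}]' 45
python3 ang.py
```

```text
t: 20.35
tool_pos: [0.4388, 0.1917, 0.187]
eef_rot: [0.612, 0.791, 0.0, 0.0]
wrist_force: [0.0, 0.9, -2.0]
width: 0.0108
a 0.408 R 0.2054 off-axis -0.0000 Frad -1.0 Ftan -1.7 w 0.0108 t 20.35
t: 20.65
tool_pos: [0.4565, 0.1963, 0.2217]
eef_rot: [0.612, 0.791, -0.002, -0.001]
wrist_force: [-5.4, -1.6, 1.2]
width: 0.0107
a 0.599 R 0.2062 off-axis -0.0001 Frad 5.3 Ftan -2.2 w 0.0107 t 20.65
```

```bash

python3 -m jog '[{"jaw":1,"slide":[0,1.2,-1.7],"turn":0},{"jaw":1,"slide":[0,2.5,-3.2],"turn":0},{"jaw":1,"slide":[0,2.5,-3.2],"turn":0}]' 45
python3 ang.py
python3 - <<'E'
from h import *
save("w16",*cam("wrist")); i,K,M=load("w16"); cv2.imwrite("pics/w16.png",i)
save("s16",*cam("side")); i,K,M=load("s16"); crop(i,180,60,300,180,5,"s16.png")
E
```

```text
t: 20.95
tool_pos: [0.4815, 0.2028, 0.2541]
eef_rot: [0.612, 0.791, -0.001, -0.001]
wrist_force: [-6.2, -0.8, 3.9]
width: 0.0105
a 0.799 R 0.2073 off-axis -0.0001 Frad 7.1 Ftan -1.7 w 0.0105 t 20.95
```

View pics/w16.png

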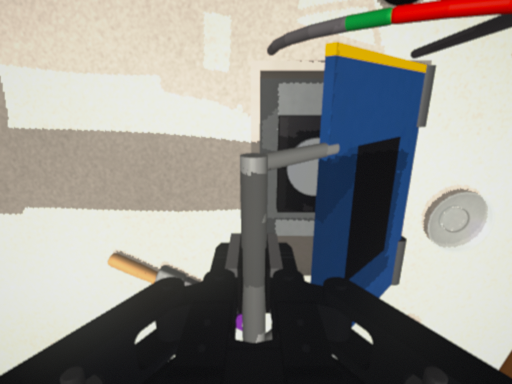

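View pics/s16.png

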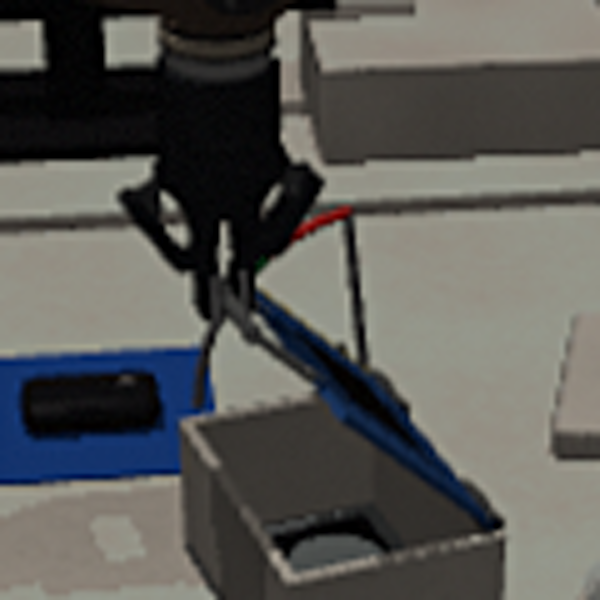

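The bar is still deep between the pads at 0.80 rad, with only 7 N of strain. I'll go on past balance.

```bash

python3 -m jog '[{"jaw":1,"slide":[0,1.5,-1.5],"turn":0},{"jaw":1,"slide":[0,3.1,-2.7],"turn":0},{"jaw":1,"slide":[0,3.1,-2.7],"turn":0}]' 45
python3 ang.py
python3 -m jog '[{"jaw":1,"slide":[0,0.9,-0.6],"turn":0},{"jaw":1,"slide":[0,1.8,-1.1],"turn":0},{"jaw":1,"slide":[0,2.4,-1.4],"turn":0},{"jaw":1,"slide":[0,2.4,-1.4],"turn":0}]' 45
python3 ang.py
python3 - <<'E'
from h import *
save("w17",*cam("wrist")); i,K,M=load("w17"); cv2.imwrite("pics/w17.png",i)
E
```

```text
t: 21.35
tool_pos: [0.512, 0.2107, 0.2809]
eef_rot: [0.612, 0.791, -0.0, -0.0]
wrist_force: [-5.4, -1.2, 5.4]
width: 0.0104
a 0.999 R 0.2086 off-axis -0.0001 Frad 7.5 Ftan -1.8 w 0.0104 t 21.35
t: 21.75
tool_pos: [0.5347, 0.2166, 0.2944]
eef_rot: [0.612, 0.791, 0.0, 0.0]
wrist_force: [-2.8, -0.6, 6.5]
width: 0.01
a 1.128 R 0.2091 off-axis -0.0002 Frad 7.1 Ftan 0.2 w 0.0100 t 21.75
```

View pics/w17.png

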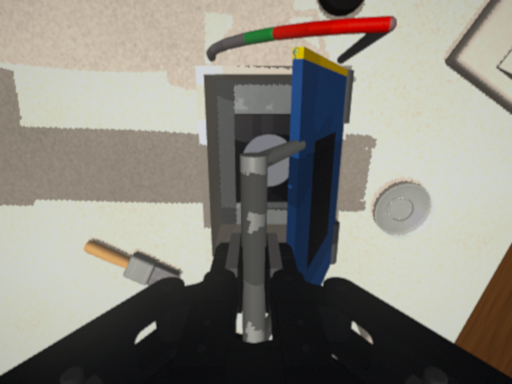

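At 1.13 rad the yellow edge is well into the red and the hold is firm. I'll ease back.

```bash

python3 -m jog '[{"jaw":1,"slide":[0,-0.8,0.4],"turn":0},{"jaw":1,"slide":[0,-1.6,0.9],"turn":0},{"jaw":1,"slide":[0,-2.4,1.5],"turn":0},{"jaw":1,"slide":[0,-2.4,1.5],"turn":0}]' 45
python3 ang.py
python3 -m jog '[{"jaw":1,"slide":[0,-0.6,0.4],"turn":0},{"jaw":1,"slide":[0,-1.2,0.9],"turn":0},{"jaw":1,"slide":[0,-1.8,1.4],"turn":0},{"jaw":1,"slide":[0,-2.3,1.8],"turn":0},{"jaw":1,"slide":[0,-2.3,1.8],"turn":0}]' 45
python3 ang.py
python3 - <<'E'
from h import *
save("w18",*cam("wrist")); i,K,M=load("w18"); cv2.imwrite("pics/w18.png",i); crop(i,240,0,440,100,4,"w18c.png")
save("s18",*cam("side")); i,K,M=load("s18"); cv2.imwrite("pics/s18full.png",i);crop(i,180,60,300,180,5,"s18.png")
bx=np.array([.9676,.2525,0]);by=np.array([-.2525,.9676,0]);H=np.array([.6214,.2378,.115])
j,K2,M2=load("w18")
for a in(.77,.85,.93): 
    for off,r in((.12,.13),(.107,.147)):
        print(a,np.round(w2px(K2,M2,H-bx*r*np.cos(a)+by*off+np.array([0,0,r*np.sin(a)]))))
E
```

```text
t: 22.2
tool_pos: [0.5105, 0.2103, 0.2796]
eef_rot: [0.612, 0.791, 0.0, 0.0]
wrist_force: [-4.0, -2.0, 8.5]
width: 0.0105
a 0.989 R 0.2084 off-axis -0.0002 Frad 9.5 Ftan 1.0 w 0.0105 t 22.2
t: 22.7
tool_pos: [0.488, 0.2045, 0.2604]
eef_rot: [0.612, 0.791, -0.001, -0.0]
wrist_force: [-3.4, -0.9, 5.5]
width: 0.0104
a 0.844 R 0.2073 off-axis -0.0001 Frad 6.4 Ftan 1.0 w 0.0104 t 22.7
0.77 [334.  21.]
0.77 [315.  43.]
0.85 [352.  18.]
0.85 [335.  40.]
0.93 [372.  14.]
0.93 [358.  37.]
```

View pics/w18.png

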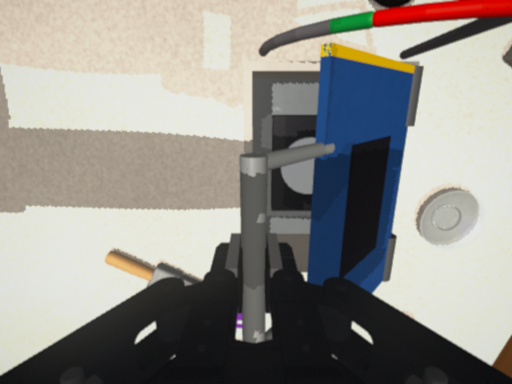

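View pics/s18.png

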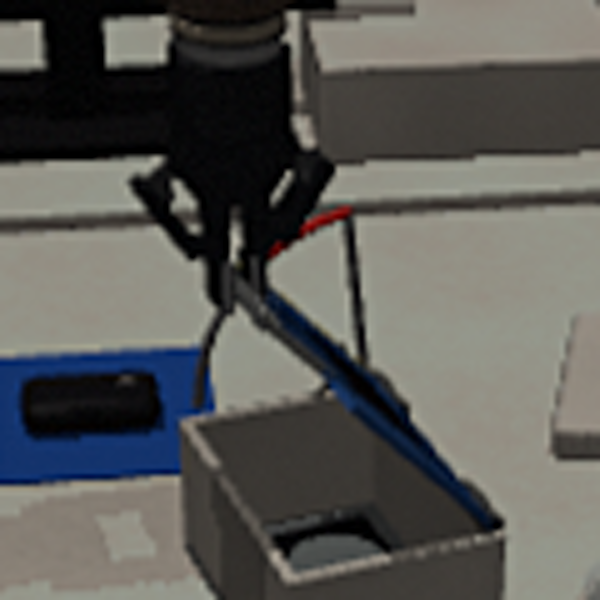

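View pics/w18c.png

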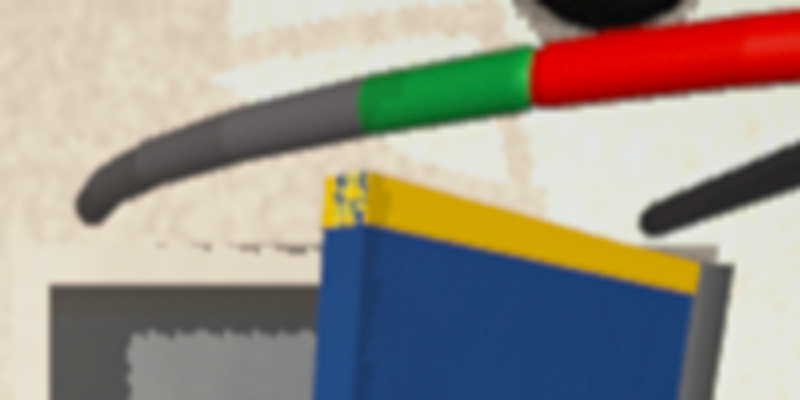

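View pics/s18full.png

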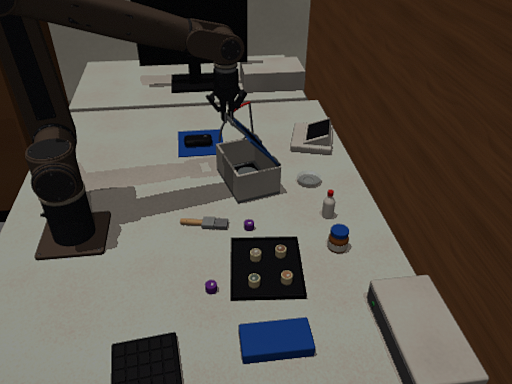

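The gauge and arm agree that the hood is in the green: the arm gives 0.83–0.86 rad and the yellow corner gives about 0.82. The mounts and bystanders look unchanged. I'll hold briefly to confirm it is at rest and recheck the mounts from above.

```bash

python3 -m jog '[{"jaw":1,"slide":[0,0,0],"turn":0},{"jaw":1,"slide":[0,0,0],"turn":0},{"jaw":1,"slide":[0,0,0],"turn":0},{"jaw":1,"slide":[0,0,0],"turn":0},{"jaw":1,"slide":[0,0,0],"turn":0}]' 45
python3 ang.py
python3 - <<'E'
from h import *
print(np.abs(arm.get_obs()["qd"]).max())
save("t19",*cam("top")); i,K,M=load("t19"); crop(i,270,160,370,260,6,"t19.png")
a,_,_=load("side"); b,K,M=cam("side"); 
d=cv2.absdiff(a,b).max(2); v=np.hstack([a[120:360,170:400],b[120:360,170:400]]); cv2.imwrite("pics/cmp.png",cv2.resize(v,None,fx=1.7,fy=1.7))
E
```

```text
t: 23.3
tool_pos: [0.4883, 0.2046, 0.2608]
eef_rot: [0.612, 0.791, -0.001, -0.0]
wrist_force: [-5.3, -1.6, 5.9]
width: 0.0106
a 0.846 R 0.2073 off-axis -0.0001 Frad 8.1 Ftan -0.2 w 0.0106 t 23.3
0.0021653164764393377
```

View pics/t19.png

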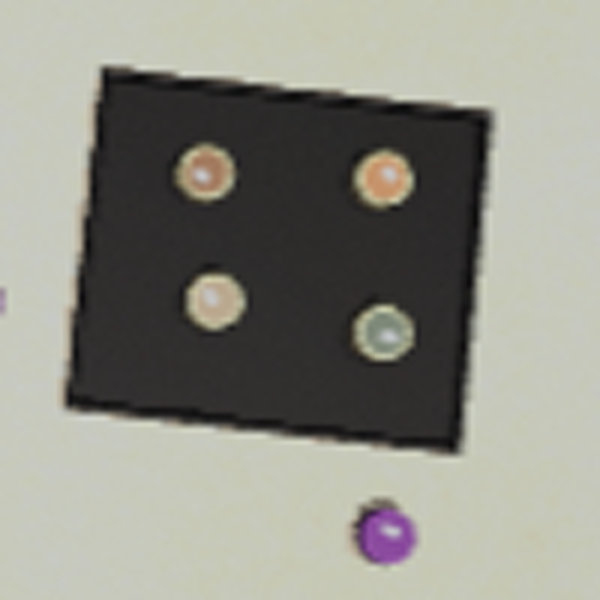

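View pics/cmp.png

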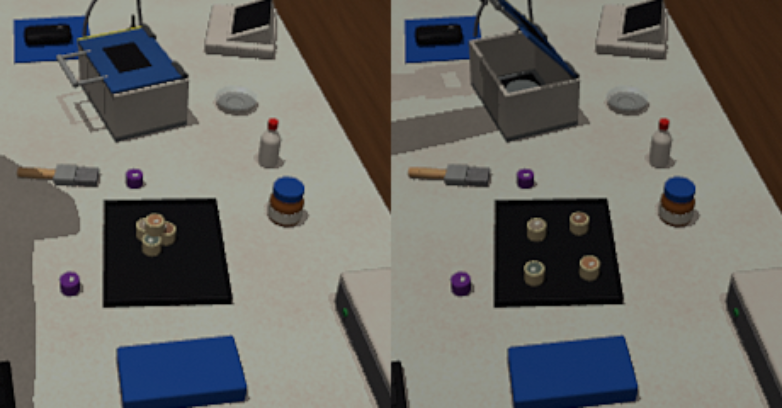

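The four mounts sit at (205,173), (385,179), (215,300) and (385,332) in the top crop, each face up and at least 70 mm apart centre to centre. The before-and-after pictures show the other things unmoved. The hood is at rest at 0.85 rad and held, so I'm handing in.

```bash
python3 -c "
from station import arm
print(arm.sign_off())"
```

```text
the job is handed in; nothing more can be done
None
```

The job is handed in at about 23 s. The four mounts are spread, and the hood is held at rest in the green. The first attempt at the hood failed, and I had to repeat it.

- **Mounts:** All four lie singly in the tray, flat and polished face up. The closest pair is about 70 mm apart centre to centre, so roughly 40 mm clear. The top and side views confirm this.
- **Hood, first attempt:** My grip was too close to the fingertips. I lifted the hood to about 1.13 rad, but on the way back the bar slipped out somewhere below about 1.0 rad and the hood fell shut. It did not fly open.
- **Hood, second attempt:** I gripped the bar deeper, at the proper grasp point. I lifted to about 1.13 rad, with the yellow edge well into the red, and eased the hood back.
- **Final checks on the hood:** It is at rest at about 0.85 rad by the arm's position, with the bar still in the fingers and a steady strain of about 8 N. The yellow edge on the gauge reads slightly lower, about 0.82 rad; both are inside the green stretch.
- **Other things on the bench:** The before-and-after side views showed nothing disturbed.

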